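# Change the bar on the engraving rest

## Task

First lift the wooden dowel off the rest under the microscope and lay it flat in the grey tray. Then snap the steel bar that has a thick collar out of its spring clips on the sloped rack and lay it in both V-saddles of the rest, its middle under the microscope, let go and leave it still. Do not knock the microscope, and leave the other two clipped bars, the jar and the steel block where they are.

Things in the scene. Friction and masses are not known exactly. Their poses are not given: they have to be found in the camera images.
- rack: Fixed wooden rack, 220 mm wide, board sloping up away from the robot at 30 degrees. Origin on the bench below the middle bar's centre, z up, x horizontal to its high far side, y along its width. Bays at y = -66, 0, +66 mm hold one 20 mm bar each, lying up the slope, centre 108 mm above the bench and 32 mm off the board. Stops at both bar ends, as high as the bar's axis, prevent sliding lengthwise.
- rack_mid (a point): Centre of the bar in the rack's middle bay, axes as the rack. Each bar sits in two sprung steel C-clips, 46 mm either side of its centre (12 mm wide, 80 mm free between them, reaching 18 mm above the bar's axis, 22 mm free below the bar). They open straight off the board: direction (-0.5, 0, 0.866) in the rack's frame. A straight pull that way takes 10 to 20 N; after 20 mm the bar is free.
- collar_bar_mid (a point): Middle of the steel bar to be fetched: 160 mm long, 20 mm diameter, with a collar 36 mm in diameter and 16 mm long, from 63 to 79 mm from the middle on its +x end (the upper end in the rack). About 0.35 kg. x axis along the bar; at the start its z axis points straight off the rack's board. It may be in any of the three bays.
- plain_bar_mid (a point): Middle of a plain steel bar 160 mm long, 20 mm diameter, same axes, clipped in another bay. To be left alone.
- nosed_bar_mid (a point): Middle of a steel bar 160 mm long, 20 mm diameter, with a tapered nose 22 mm long at its upper end, same axes, clipped in another bay. To be left alone.
- rest: Fixed rest: base plate 100 x 130 x 12 mm with two upright V-saddles (90 degree V, 12 mm thick) 48 mm either side of its middle along its y axis, 84 mm free between them. Origin on the bench below its middle, z up, y along the line of the saddles, x pointing away from the robot.
- rest_seat (a point): Point on the rest where the middle of a 20 mm bar lies when it is seated in both saddles: 95 mm above the bench; saddle tips are about 4 mm higher. Axes as the rest: the seated bar lies along y.
- scope_lens (a point): Centre of the underside of the microscope's ring light, 60 mm in diameter, 150 mm above the seated bar and 55 mm beyond it (rest +x). The tube above it is up to 66 mm wide and 190 mm high. No room for a gripper straight above the seat: come from the robot's side (rest -x), leaning about 30 degrees.
- scope: The fixed microscope; origin and axes as the rest. Its boom (20 mm thick, 362 mm above the bench) runs from the tube to a post 28 mm thick, 410 mm high, at x +170, y +250 mm.
- dowel_mid (a point): Middle of the wooden dowel, 150 mm long, 20 mm diameter, 0.08 kg, lying in the rest at the start. x axis along the dowel.
- tray: Fixed grey plastic tray 222 x 106 mm, walls 4 mm thick and 26 mm high, floor 4 mm thick. Origin on the bench below its centre; long side along its x axis.
- jar_mid (a point): Centre (half-way up) of an amber jar 52 mm in diameter, 75 mm high, standing on the bench. To be left alone.
- bench_block_mid (a point): Centre of a square steel block 65 x 65 x 22 mm on the bench. To be left alone.
There are look-alikes about, which are no part of the job. Of the things that look like the part that bears dowel_mid, the larger one is meant.

How it is judged:
On the way, in this order (a step that is already met when the one before it is completed fails the run):
1. the dowel lies in the tray, let go, while the collared bar is still in its clips (horizontal distance between dowel_mid and tray below 0.055 m and height (world z) of dowel_mid below 0.022 m and contact force between the fingers and dowel below 0.1 N and distance of collar_bar_mid from where it was at the start of the episode below 0.012 m), for 0.2 s.
2. the collared bar is out of its clips (distance of collar_bar_mid from where it was at the start of the episode above 0.04 m), for 0.1 s.
At the end, for the whole second after the job is handed in: Dowel flat in the tray (middle within 55 mm of its centre, below 22 mm). Collared bar in both saddles: middle within 13 mm of the seat, within 0.1 rad of the saddle line, either way round. Both released and still. Other bars within 12 mm, jar and block within 20 mm of their starts (horizontal distance between dowel_mid and tray below 0.055 m and height (world z) of dowel_mid below 0.022 m and distance between collar_bar_mid and rest_seat below 0.013 m and angle between the x axis of collar_bar_mid and the y axis of rest, either way round below 0.1 rad and contact force between the fingers and collar_bar below 0.1 N and linear speed of each of collar_bar, dowel below 0.03 m/s and distance of each of plain_bar_mid, nosed_bar_mid from where it was at the start of the episode below 0.012 m and distance of each of jar_mid, bench_block_mid from where it was at the start of the episode below 0.02 m); the robot touches nothing.
It fails at once if the microscope is knocked (more than 8 N) (contact force between anything else and scope above 8 N).
It fails at once if one of the other bars is pulled from its clips or shifted by more than 12 mm (distance of any of plain_bar_mid, nosed_bar_mid from where it was at the start of the episode above 0.012 m).
It fails at once if the jar or the block is shifted by more than 20 mm (distance of any of jar_mid, bench_block_mid from where it was at the start of the episode above 0.02 m).
It also fails if it takes over 62 s, if anything falls off the work surface, if the arm or the gripper's body presses on something with over 40 N, if the wrist force passes 120 N, or if a joint passes its speed limit or range.

## Robot

A 6-joint arm with a two-finger parallel gripper is mounted at the origin on the work surface. World frame = base frame: x ahead of the robot, y to its left, z up, the work surface at z = 0. Lengths are in m, angles in rad, forces in N, time in s.
With the tool pointing down it reaches from about 0.3 to 0.775 m from the base axis. Payload 14.6 kg.
Tool frame: the origin (TCP) lies between the finger pads; the fingertips stand 11 mm ahead of it and the grasp point (between the pads) lies 8 mm behind it; x points along the fingers, y is the direction in which the jaws open and shut, and the axes are right-handed (so a half turn about x gives the same grasp; the last joint's range is limited). The gripper opens to 85 mm and grips with 20 to 120 N. Pads are 22 mm wide; open, the fingers measure 114 mm over their backs; the gripper's body (76 mm by 85 mm) begins 54 mm behind the grasp point. The pads swing forward as they close: fully open they stand 13 mm farther back than shut.
Start: joints at [-1.324, 0.3, 1.521, -0, 1.321, -0.067], TCP at [0.17, -0.523, 0.217] pointing down, gripper open.
Joint ranges: [-3.03, 3.03], [-0.79, 2.21], [0.23, 2.52], [-1.04, 4.18], [0, 3.07], [-2.55, 2.55]. Speed limits (rad/s): [2.22, 2.22, 2.57, 3.14, 3.14, 3.14].

## Interface

Orientations are given as a unit quaternion [w, x, y, z].
In Python, from rig import bot gives the robot as it stands.
- The arm moves only by the tool carry_out, never from a script. Its argument "series" is a list of rows, each a list of 6 numbers: the shift along the tool's x, y, z in mm, then the turn, a rotation vector about the tool's x, y, z in degrees. In form: [[tx, ty, tz, rx, ry, rz], ...]. A call has 1 to 8 rows; each row shifts and turns the pose as measured when the row begins, along the tool's axes as they then stand; what a row does not reach is not made up. A row lasts 1/10 s, in which the tool goes at most 50 mm and 8.59 degrees, less where a joint would pass 70% of its speed; a pose out of reach is approached as far as the arm can. A call with a gripper value outside its range is refused whole. "gripper" is the closure, from 0 (fully open) to 1 (shut), set as the call begins (left out, the last holds). The fingers move at their own pace and stop on an object; "newtons" is the grip in N (left out, the last holds). Time passes only in rows, so rows that do not move let the fingers close. It gives the time, the measured TCP pose, the force and the opening at its end, in the units of the state.
- bot.get_obs(): the state, without advancing time (a new reading comes with each control period).
- bot.read_camera(name): name is "scene" or "side" or "wrist"; returns a dict with "image" (420x560x3 uint8, blue, green, red), "fx", "fy", "cx", "cy" (pixels), "xyz" and "rotation" of the camera in the world; the wrist camera has in their place "T_tool_cam" (4x4, takes a point from camera to tool coordinates, whose origin is the TCP and whose axes are the tool frame's). Camera axes: x right, y up, looking along -z (the intrinsics and any distortion apply to the point x, -y, -z); pixel columns grow to the right and rows downward; lengths in m; the calibration is good to about 2 mm. A picture is of the moment at which its call begins: read the wrist's pose just before it. There is no depth.
- bot.close_job(): hands the job in, once; it reports no verdict.
The state is a dict: "time": time; "joints": joint angles; "dq": joint speeds; "tau": joint torques, N m; "tcp_pos": TCP position; "orientation": TCP orientation; "contact_force": force on the tool from outside, world axes, zero at the start; "torque": the same for the moment, N m; "gripper_width": finger opening in m.
Only numpy, scipy, OpenCV 4.12 (cv2) and the standard library are available. Lean on these libraries where they do the work, as an engineer would, in place of code of your own. Each camera call takes 0.05 s, during which the arm holds its last target.

## Working session

There is one attempt and no reset: what is moved stays moved. The work goes in short steps, Python scripts to look and compute and a tool call to move; the robot and the scene stay as the last step left them, time stands still between calls to the robot, and variables do not carry over. Pictures are saved under pics/ and viewed, and the job is handed in when it is done.

Besides the shell and the picture viewer there is one more tool, called after "Call:" as name(argument=value, ...) on one line, values as JSON. carry_out: Moves the arm, as the interface text tells. Its arguments: {"type":"object","properties":{"series":{"type":"array","items":{"type":"array","items":{"type":"number"}}},"gripper":{"type":"number"},"newtons":{"type":"number"}},"required":["series"]}

```bash
ls; mkdir -p pics
python3 - <<'E'
from rig import bot
import cv2,json
o=bot.get_obs();print(o)
for n in("scene","side","wrist"):
    c=bot.read_camera(n);cv2.imwrite(f"pics/{n}0.png",c["image"])
    print(n,{k:(v.tolist() if hasattr(v,'tolist') else v) for k,v in c.items() if k!="image"})
E
```

```text
pics
{'time': 0.0, 'joints': array([-1.32361773e+00,  3.00503289e-01,  1.52163536e+00, -3.40174970e-05,
        1.32067855e+00, -6.65856551e-02]), 'dq': array([ 1.38100942e-03, -2.37807494e-05, -1.76272030e-03, -5.01814698e-04,
       -2.54634329e-04, -3.70843706e-04]), 'tau': array([-2.01720813e-04, -5.43503022e+01, -3.61796057e+01, -1.15486541e-04,
        3.98746648e-03, -9.15480939e-06]), 'tcp_pos': array([ 0.16968379, -0.52288975,  0.2164807 ]), 'orientation': array([-0.11005073, -0.69837172, -0.11091098,  0.698473  ]), 'contact_force': array([ 0.47787317, -0.81361083,  0.35668605]), 'torque': array([0.02996134, 0.03086804, 0.02873832]), 'gripper_width': 0.08539694615842305}
scene {'fx': 458.8990995092253, 'fy': 458.8990995092253, 'cx': 291.2994983261202, 'cy': 200.56474554496668, 'xyz': [1.064184506178248, -0.21460990185042136, 1.101283316815916], 'rotation': [0.7648157519471397, 0.22459483945352038, 0.1632506647615076, 0.5813460622721243]}
side {'fx': 390.0197159073939, 'fy': 390.0197159073939, 'cx': 282.0176692221128, 'cy': 212.95231305966593, 'xyz': [0.36996388853491874, 0.6615020059219174, 0.747530214499708], 'rotation': [-0.08780333769452502, -0.04494741584963208, 0.43342612273471554, 0.8957745809238463]}
wrist {'fx': 370.78945798507345, 'fy': 370.78945798507345, 'cx': 279.36316048243776, 'cy': 210.32280350611987, 'T_tool_cam': [[-0.0006447047607317414, 0.3014603176777599, -0.9534785059042462, -0.1568614008905192], [0.9999997763142567, 0.000364187865063152, -0.0005610157163605031, -0.00028934074006692345], [0.00017812132537264435, -0.9534786543142019, -0.30146048503903516, -0.07779313097992643], [0.0, 0.0, 0.0, 1.0]]}
```

View pics/scene0.png

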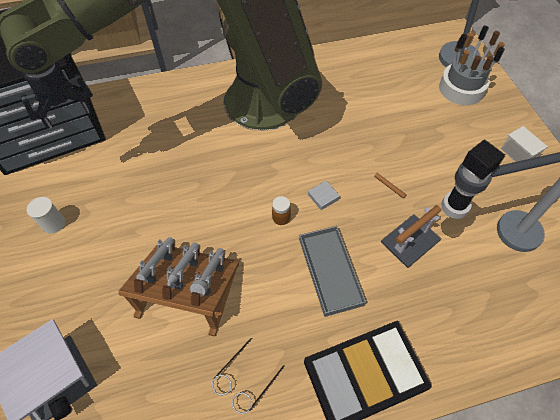

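View pics/side0.png

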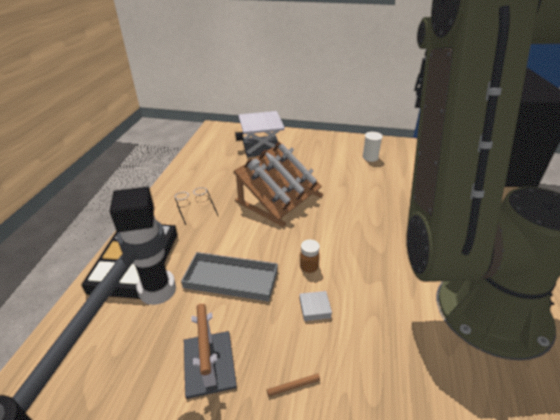

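View pics/wrist0.png

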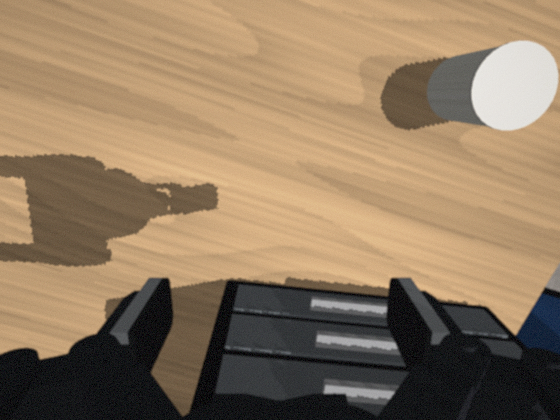

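The scene view shows the rack (~185,270), tray (~332,270), rest with dowel (~415,230), and a loose stick look-alike at (390,185). I'll enlarge the rack and rest.

```bash
cat > h.py <<'E'
import numpy as np,cv2
from scipy.spatial.transform import Rotation as R
from rig import bot
def q(w):return R.from_quat([w[1],w[2],w[3],w[0]])
def cam(n):
    o=bot.get_obs();c=bot.read_camera(n)
    K=np.array([[c["fx"],0,c["cx"]],[0,c["fy"],c["cy"]],[0,0,1]])
    if n=="wrist":
        T=np.array(c["T_tool_cam"]);Rt=q(o["orientation"]).as_matrix()
        Rc=Rt@T[:3,:3];p=o["tcp_pos"]+Rt@T[:3,3]
    else: Rc=q(c["rotation"]).as_matrix();p=np.array(c["xyz"])
    return dict(im=c["image"],K=K,R=Rc,p=p)
def ray(c,u,v):
    K=c["K"];d=np.array([(u-K[0,2])/K[0,0],-(v-K[1,2])/K[1,1],-1.]);d=c["R"]@d
    return c["p"],d/np.linalg.norm(d)
def onz(c,u,v,z):
    p,d=ray(c,u,v);return p+d*(z-p[2])/d[2]
def tri(*rs):
    A=np.zeros((3,3));b=np.zeros(3)
    for p,d in rs:
        M=np.eye(3)-np.outer(d,d);A+=M;b+=M@p
    x=np.linalg.solve(A,b);return x,[np.linalg.norm((np.eye(3)-np.outer(d,d))@(x-p)) for p,d in rs]
def proj(c,X):
    x=c["R"].T@(np.asarray(X)-c["p"]);K=c["K"];return np.array([K[0,2]+K[0,0]*x[0]/-x[2],K[1,2]+K[1,1]*x[1]/x[2]])
def crop(c,u0,v0,w,h,s,name):
    cv2.imwrite(f"pics/{name}.png",cv2.resize(c["im"][v0:v0+h,u0:u0+w],None,fx=s,fy=s,interpolation=cv2.INTER_CUBIC))
E
python3 - <<'E'
from h import *
a=cam("scene");b=cam("side")
crop(a,110,220,140,110,5,"sr");crop(a,370,130,110,140,4,"st");crop(b,220,105,110,120,5,"dr");crop(b,170,290,110,120,5,"dt")
import pickle;pickle.dump((a,b),open("cams.pkl","wb"))
for n,c,u,v in(("tool",a,0,0),):
    print(proj(a,[.17,-.523,.217]),proj(a,[0,0,0]),proj(b,[0,0,0]))
E
```

```text
[ 73.58340795 125.57898151] [262.65048031 100.51365539] [493.59250528 309.96357917]
```

View pics/sr.png

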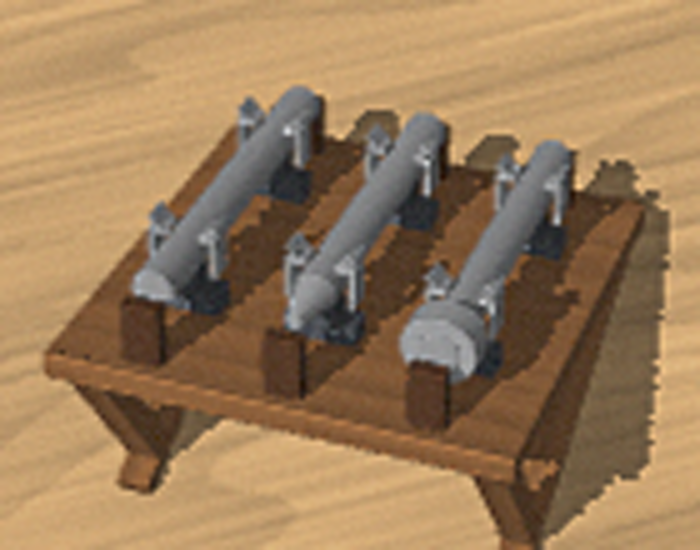

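View pics/st.png

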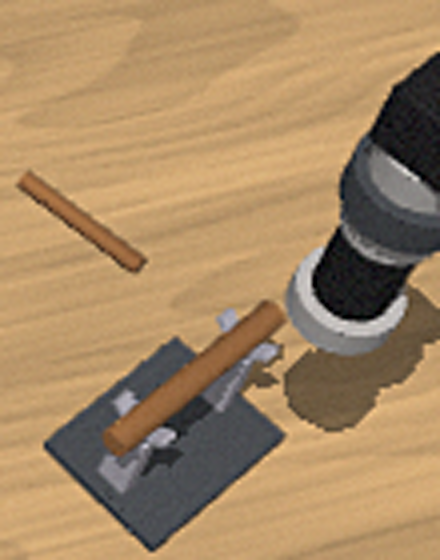

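View pics/dr.png

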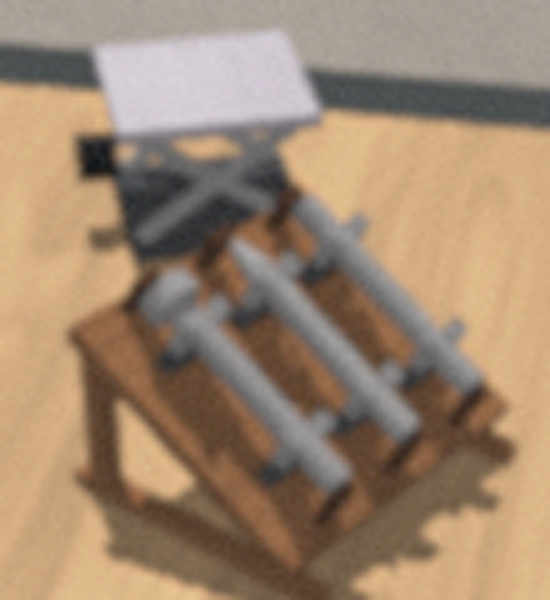

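View pics/dt.png

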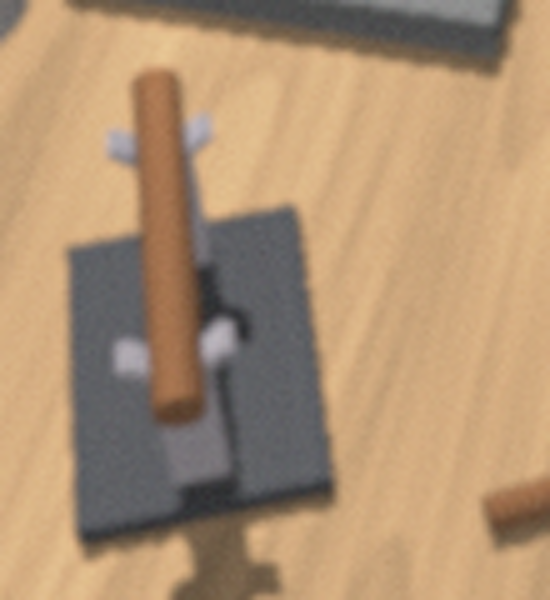

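The collared bar sits in the bay nearest the tray (rack +y), nosed in the middle, plain in the far one. Next I triangulate.

```bash
cat > m.py <<'E'
from h import *
import pickle
a,b=pickle.load(open("cams.pkl","rb"))
S=lambda o,s,x,y:(o[0]+x/s-.4,o[1]+y/s-.4)
def T(n,A,B):
    x,e=tri(ray(a,*A),ray(b,*B));print(n,x.round(4),np.round(e,4));return x
st=lambda x,y:S((370,130),4,x,y)
dt=lambda x,y:S((170,290),5,x,y)
sr=lambda x,y:S((110,220),5,x,y)
dr=lambda x,y:S((220,105),5,x,y)
T("dowA",st(118,442),dt(155,80));T("dowB",st(272,312),dt(178,405))
print("plate")
for A in((178,338),(45,443),(152,550),(285,435)):print(onz(a,*st(*A),.012).round(4))
for A in((68,248),(295,208),(332,490),(85,533)):print(onz(b,*dt(*A),.012).round(4))
# rack board corners
T("bd near",sr(643,207),dr(300,568));T("bd far +y",sr(520,468),dr(75,332))
T("low end collar",sr(552,150),dr(335,485))
T("low end nosed",sr(425,122),dr(405,430))
T("low end plain",sr(298,95),dr(468,382))
T("collar top face c",sr(435,343),dr(160,290))
E
python3 m.py
python3 - <<'E'
from h import *
import pickle
a,b=pickle.load(open("cams.pkl","rb"))
crop(a,290,170,80,150,4,"tray");crop(b,170,240,170,90,4,"tray2")
E
```

```text
dowA [0.6387 0.192  0.0984] [0.0003 0.0003]
dowB [0.5787 0.3253 0.098 ] [0.0009 0.0009]
plate
[0.5385 0.2989 0.012 ]
[0.5901 0.1798 0.012 ]
[0.6808 0.2178 0.012 ]
[0.6272 0.3375 0.012 ]
[0.679  0.2219 0.012 ]
[0.5888 0.1836 0.012 ]
[0.5361 0.3033 0.012 ]
[0.6238 0.3379 0.012 ]
bd near [ 0.5546 -0.2004  0.03  ] [0.0019 0.0019]
bd far +y [ 0.7068 -0.2794  0.1247] [0.0018 0.0018]
low end collar [ 0.5363 -0.2356  0.0702] [0.003 0.003]
low end nosed [ 0.5051 -0.2939  0.073 ] [0.0024 0.0024]
low end plain [ 0.4744 -0.3523  0.0737] [0.003 0.003]
collar top face c [ 0.6549 -0.301   0.1493] [0.0026 0.0026]
```

View pics/tray.png

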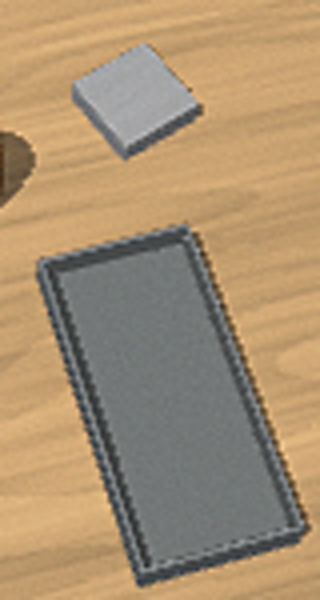

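View pics/tray2.png

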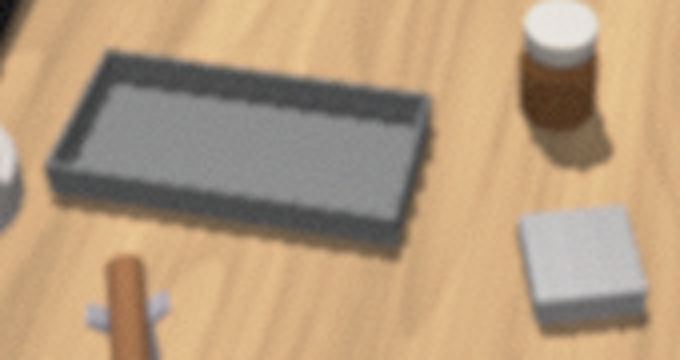

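```bash
cat > g.py <<'E'
from h import *
# geometry
yr=np.deg2rad(23.8);RX=np.array([np.cos(yr),np.sin(yr),0]);RY=np.array([-RX[1],RX[0],0]);SEAT=np.array([.608,.260,.095])
Z=np.array([0,0,1.])
def frame(x,z):
    x=x/np.linalg.norm(x);z=z-x*(z@x);z/=np.linalg.norm(z);return np.column_stack([x,np.cross(z,x),z])
def plan(p,Rt,n=None,vmax=.04,amax=8):
    """rows to reach pose: straight line + slerp"""
    o=bot.get_obs();p0=o["tcp_pos"];R0=q(o["orientation"]);w=(R0.inv()*R.from_matrix(Rt)).as_rotvec()
    d=np.array(p)-p0;ang=np.rad2deg(np.linalg.norm(w))
    if n is None:n=int(max(np.ceil(np.linalg.norm(d)/vmax),np.ceil(ang/amax),1))
    rows=[]
    for i in range(n):
        Ri=R0*R.from_rotvec(w*i/n);rows.append(np.r_[Ri.inv().apply(d/n)*1000,np.rad2deg(w/n)])
    print("dist",np.linalg.norm(d).round(4),"ang",ang.round(1),"n",n)
    print([[float(round(v,1)) for v in r] for r in rows]);return rows
def st():
    o=bot.get_obs();print("t",round(o["time"],2),"q",o["joints"].round(3),"p",o["tcp_pos"].round(4),"F",o["contact_force"].round(1),"w",round(o["gripper_width"],4));print(q(o["orientation"]).as_matrix().round(3).tolist());return o
E
python3 - <<'E'
from g import *
import pickle
a,b=pickle.load(open("cams.pkl","rb"))
st()
print("lens",proj(a,SEAT+.055*RX+.15*Z),proj(b,SEAT+.055*RX+.15*Z))
t=[onz(a,290+x/4-.4,170+y/4-.4,.026) for x,y in((40,262),(188,228),(306,528),(140,580))]
print(np.array(t).round(4),np.mean(t,0).round(4))
t=[onz(b,170+x/4-.4,240+y/4-.4,.026) for x,y in((50,168),(108,52),(428,95),(400,220))]
print(np.array(t).round(4),np.mean(t,0).round(4))
X=.5*RX-.866*Z
for s in(1,-1): plan(SEAT-.12*X,frame(X,s*RY))
E
```

```text
t 0.25 q [-1.324  0.3    1.521 -0.     1.321 -0.067] p [ 0.1697 -0.523   0.2168] F [-0.  -0.4  0.2] w 0.0856
[[-0.0, 0.309, -0.951], [0.001, -0.951, -0.309], [-1.0, -0.001, -0.0]]
lens [454.5312237  207.24625315] [158.0552308  290.61473547]
[[ 0.5245 -0.0272  0.026 ]
 [ 0.5261  0.0755  0.026 ]
 [ 0.7431  0.0779  0.026 ]
 [ 0.7469 -0.0297  0.026 ]] [0.6352 0.0241 0.026 ]
[[ 0.7388  0.0791  0.026 ]
 [ 0.7409 -0.0236  0.026 ]
 [ 0.5249 -0.0257  0.026 ]
 [ 0.52    0.0774  0.026 ]] [0.6311 0.0268 0.026 ]
dist 0.8504 ang 88.4 n 22
[[0.8, -27.4, -27.2, 3.7, 1.0, -1.1], [1.8, -29.1, -25.4, 3.7, 1.0, -1.1], [2.8, -30.7, -23.4, 3.7, 1.0, -1.1], [3.8, -32.0, -21.3, 3.7, 1.0, -1.1], [4.8, -33.3, -19.1, 3.7, 1.0, -1.1], [5.8, -34.3, -16.8, 3.7, 1.0, -1.1], [6.7, -35.2, -14.4, 3.7, 1.0, -1.1], [7.6, -36.0, -11.9, 3.7, 1.0, -1.1], [8.5, -36.5, -9.4, 3.7, 1.0, -1.1], [9.4, -36.9, -6.9, 3.7, 1.0, -1.1], [10.2, -37.0, -4.3, 3.7, 1.0, -1.1], [11.0, -37.0, -1.7, 3.7, 1.0, -1.1], [11.7, -36.8, 0.9, 3.7, 1.0, -1.1], [12.4, -36.5, 3.5, 3.7, 1.0, -1.1], [13.0, -35.9, 6.1, 3.7, 1.0, -1.1], [13.5, -35.2, 8.6,
[... 367 characters left out ...]
1.1, 1.0], [1.3, -20.8, -32.5, -4.2, 1.1, 1.0], [1.6, -18.4, -34.0, -4.2, 1.1, 1.0], [2.0, -15.8, -35.2, -4.2, 1.1, 1.0], [2.4, -13.2, -36.2, -4.2, 1.1, 1.0], [3.0, -10.6, -37.1, -4.2, 1.1, 1.0], [3.5, -7.9, -37.7, -4.2, 1.1, 1.0], [4.2, -5.1, -38.1, -4.2, 1.1, 1.0], [4.9, -2.4, -38.3, -4.2, 1.1, 1.0], [5.6, 0.4, -38.2, -4.2, 1.1, 1.0], [6.4, 3.1, -38.0, -4.2, 1.1, 1.0], [7.2, 5.8, -37.5, -4.2, 1.1, 1.0], [8.1, 8.4, -36.9, -4.2, 1.1, 1.0], [9.0, 10.9, -36.0, -4.2, 1.1, 1.0], [9.9, 13.4, -34.9, -4.2, 1.1, 1.0], [10.8, 15.8, -33.6, -4.2, 1.1, 1.0], [11.8, 18.0, -32.1, -4.2, 1.1, 1.0], [12.8, 20.1, -30.5, -4.2, 1.1, 1.0], [13.7, 22.0, -28.6, -4.2, 1.1, 1.0], [14.7, 23.8, -26.7, -4.2, 1.1, 1.0]]
```

Call:
carry_out(series=[[-12, 0, -41, -4.3, 0, 0], [-12, 0, -41, -4.3, 0, 0], [-12, 0, -41, -4.3, 0, 0], [-12, 0, -41, -4.3, 0, 0], [-12, 0, -41, -4.3, 0, 0], [-12, 0, -41, -4.3, 0, 0], [-12, 0, -41, -4.3, 0, 0], [0, 0, -41, -4.3, 0, 0]], gripper=0.3, newtons=60)

```text
time: 1.05
tcp_pos: [0.4458, -0.3411, 0.3025]
orientation: [0.315, 0.632, 0.318, -0.632]
contact_force: [0.2, -0.1, -0.4]
gripper_width: 0.0596
```

Call:
carry_out(series=[[0, 0, -41, -4.3, 0, 0], [0, 0, -41, -4.3, 0, 0], [0, 0, -41, -4.3, 0, 0], [0, 0, -41, -4.3, 0, 0], [0, 0, -41, -4.3, 0, 0], [0, 0, -41, -4.3, 0, 0], [0, 0, -41, -4.3, 0, 0]])

```text
time: 1.75
tcp_pos: [0.563, -0.0697, 0.3022]
orientation: [0.474, 0.523, 0.478, -0.523]
contact_force: [0.5, -0.5, 0.3]
gripper_width: 0.0597
```

Run:
```python
from g import *
st()
X=.5*RX-.866*Z
plan(SEAT-.12*X,frame(X,-RY),vmax=.045)
c=cam("wrist");cv2.imwrite("pics/w1.png",c["im"])
```

```text
t 1.75 q [-0.189  0.293  1.335  0.004  1.517 -0.095] p [ 0.563  -0.0697  0.3022] F [ 0.5 -0.5  0.3] w 0.0597
[[-0.003, 0.996, -0.094], [0.004, -0.094, -0.996], [-1.0, -0.003, -0.004]]
dist 0.3226 ang 41.7 n 8
[[13.1, -4.8, -37.9, -3.6, 0.9, 3.7], [13.4, -3.3, -37.9, -3.6, 0.9, 3.7], [13.9, -1.8, -37.8, -3.6, 0.9, 3.7], [14.4, -0.3, -37.7, -3.6, 0.9, 3.7], [15.0, 1.1, -37.4, -3.6, 0.9, 3.7], [15.7, 2.4, -37.1, -3.6, 0.9, 3.7], [16.5, 3.7, -36.6, -3.6, 0.9, 3.7], [17.4, 4.8, -36.1, -3.6, 0.9, 3.7]]
```

View pics/w1.png

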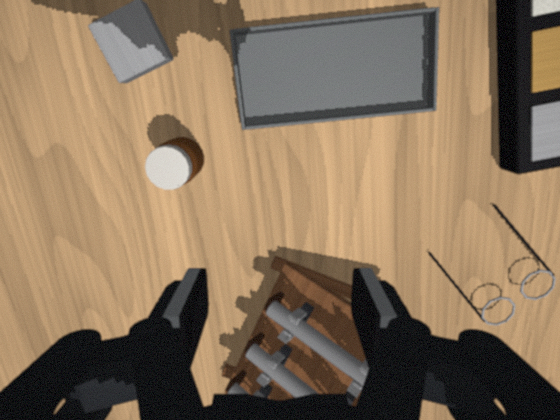

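The wrist view shows the tray at (335,68), the jar at (170,167) and the rack bars low between the fingers. On to the pre-grasp.

Call:
carry_out(series=[[13, -5, -38, -3.6, 0.9, 3.7], [13.5, -3, -38, -3.6, 0.9, 3.7], [14, -2, -38, -3.6, 0.9, 3.7], [14.5, 0, -38, -3.6, 0.9, 3.7], [15, 1, -37.5, -3.6, 0.9, 3.7], [16, 2.5, -37, -3.6, 0.9, 3.7], [16.5, 3.5, -36.5, -3.6, 0.9, 3.7], [17, 5, -36, -3.6, 0.9, 3.7]])

```text
time: 2.6
tcp_pos: [0.5489, 0.2527, 0.1977]
orientation: [0.681, 0.523, 0.471, -0.202]
contact_force: [0.5, 0.5, 0.8]
gripper_width: 0.0599
```

Run:
```python
from g import *
st()
X=.5*RX-.866*Z
plan(SEAT-.0*X,frame(X,-RY),vmax=.025)
c=cam("wrist");cv2.imwrite("pics/w2.png",c["im"])
print(proj(c,SEAT+.075*RY),proj(c,SEAT-.075*RY),proj(c,SEAT))
```

```text
t 2.6 q [ 0.354  0.18   1.811  0.07   0.604 -0.14 ] p [0.5489 0.2527 0.1977] F [0.5 0.5 0.8] w 0.0599
[[0.474, 0.768, 0.43], [0.218, 0.371, -0.903], [-0.853, 0.522, 0.009]]
dist 0.1187 ang 2.3 n 5
[[23.4, -1.1, 3.6, 0.3, -0.1, -0.3], [23.5, -0.9, 3.5, 0.3, -0.1, -0.3], [23.5, -0.8, 3.5, 0.3, -0.1, -0.3], [23.5, -0.7, 3.5, 0.3, -0.1, -0.3], [23.5, -0.5, 3.5, 0.3, -0.1, -0.3]]
[274.03774041 122.2503742 ] [269.49385199 305.17004638] [271.59255875 220.68409154]
```

View pics/w2.png

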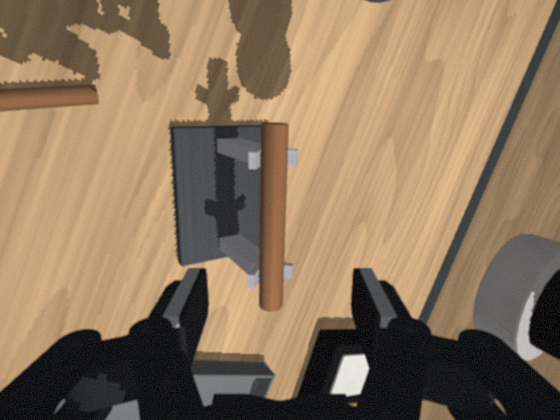

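The dowel runs from (275,123) to (271,310), within about 1–2 mm of the prediction. Descending.

Call:
carry_out(series=[[24, -0.5, 3.5, 0.3, -0.1, -0.3], [24, -0.5, 3.5, 0.3, -0.1, -0.3], [24, -0.5, 3.5, 0.3, -0.1, -0.3], [24, -0.5, 3.5, 0.3, -0.1, -0.3], [20, -0.5, 3.5, 0.3, -0.1, -0.3]])

```text
time: 3.15
tcp_pos: [0.6071, 0.2675, 0.0917]
orientation: [0.675, 0.523, 0.475, -0.215]
contact_force: [-1.2, 0.3, -0.3]
gripper_width: 0.0595
```

Call:
carry_out(series=[[0, 0, 0, 0, 0, 0], [0, 0, 0, 0, 0, 0], [0, 0, 0, 0, 0, 0], [0, 0, 0, 0, 0, 0], [0, 0, 0, 0, 0, 0]], gripper=0.9, newtons=40)

```text
time: 3.65
tcp_pos: [0.6065, 0.2671, 0.0921]
orientation: [0.674, 0.523, 0.475, -0.216]
contact_force: [0.5, 0.6, 0.7]
gripper_width: 0.0082
```

Run:
```python
from g import *
st()
c=cam("wrist");cv2.imwrite("pics/w3.png",c["im"])
```

```text
t 3.65 q [ 0.344  0.453  1.717  0.09   0.451 -0.155] p [0.6065 0.2671 0.0921] F [0.5 0.6 0.7] w 0.0082
[[0.456, 0.787, 0.415], [0.205, 0.361, -0.91], [-0.866, 0.5, 0.003]]
```

View pics/w3.png

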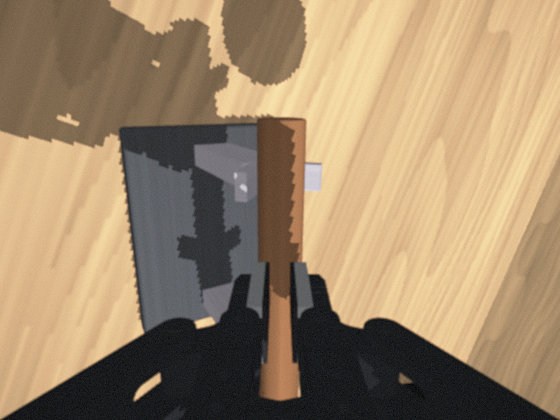

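The opening of 8 mm means the jaws closed on too little of the dowel. I'll check where it lies relative to the tool.

Run:
```python
from g import *
st()
c=cam("wrist")
for z in(.085,.09,.095,.1):
  A=SEAT+.075*RY;A[2]=z;B=A+.01*np.array([.787,.361,.5])*1;C=A-.01*np.array([.787,.361,.5])
  print(z,proj(c,B),proj(c,C))
o=bot.get_obs();Rt=q(o["orientation"]).as_matrix()
for y in(4,-4,10,-10):print(y,proj(c,o["tcp_pos"]+Rt@np.array([.011,y/1000,-.011])))
print(Rt.T@(SEAT-o["tcp_pos"]))
a=cam("scene");b=cam("side");crop(a,370,130,110,140,4,"st2");crop(b,170,260,110,140,4,"dt2")
```

```text
t 3.7 q [ 0.344  0.453  1.717  0.09   0.451 -0.155] p [0.6066 0.2671 0.0922] F [ 0.9 -0.   0.7] w 0.0087
[[0.456, 0.787, 0.415], [0.205, 0.361, -0.91], [-0.866, 0.5, 0.003]]
0.085 [291.64472462 115.9681469 ] [244.53169696 115.97837283]
0.09 [298.0231162  116.62963969] [249.64234965 116.64012219]
0.095 [304.7542243  117.32771214] [255.03560646 117.33846434]
0.1 [311.868138   118.06548475] [260.73557468 118.07652082]
4 [285.88051816 236.24755945]
-4 [269.39103758 236.24471609]
10 [298.24743055 236.24969193]
-10 [257.02372909 236.24258354]
[-0.00349808  0.00011709  0.00706158]
```

View pics/st2.png

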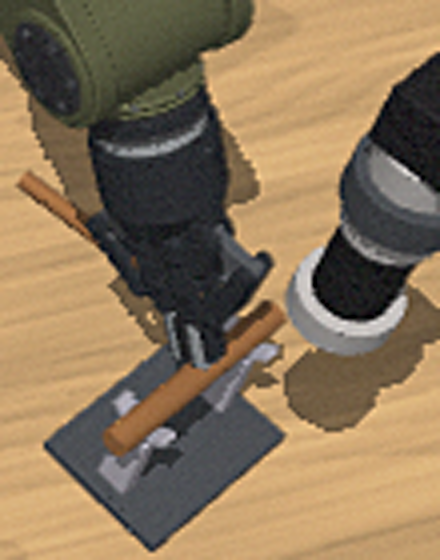

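View pics/dt2.png

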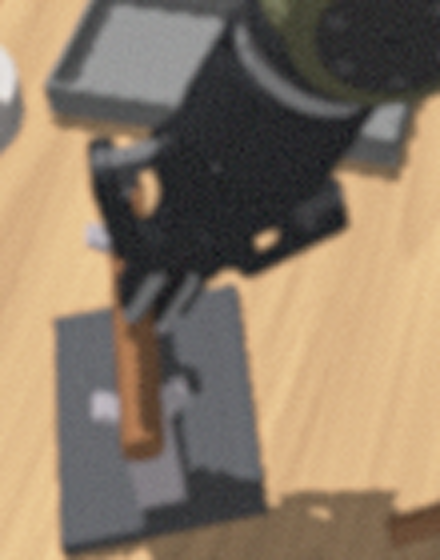

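Run:
```python
from g import *
o=st();Rt=q(o["orientation"]).as_matrix()
a=cam("scene");b=cam("side")
for A,B in(((210,368),(133,318)),((175,360),(167,328)),):
  x,e=tri(ray(a,370+A[0]/4,130+A[1]/4),ray(b,170+B[0]/4,260+B[1]/4));print(x,e,Rt.T@(x-o["tcp_pos"]))
for x in(.011,-.02):
  print(proj(a,o["tcp_pos"]+Rt@[x,0,0]),proj(b,o["tcp_pos"]+Rt@[x,0,0]))
crop(a,395,185,60,50,12,"st3");crop(b,180,310,60,50,12,"dt3")
```

```text
t 3.85 q [ 0.344  0.454  1.717  0.09   0.451 -0.155] p [0.6065 0.2671 0.0914] F [ 1.1 -0.1  0.2] w 0.0084
[[0.455, 0.788, 0.415], [0.205, 0.361, -0.91], [-0.866, 0.499, 0.003]]
[0.60599406 0.26809153 0.09886911] [np.float64(0.0016428276830828194), np.float64(0.0016428276830825614)] [-0.00645468  0.00368153 -0.00112494]
[0.59064384 0.25835981 0.08339947] [np.float64(0.0020433818970596465), np.float64(0.002043381897059629)] [-0.00203312 -0.01964528  0.00131538]
[421.59940525 226.63262926] [200.63834757 345.04747256]
[419.62895861 217.26974157] [207.00485249 335.26027958]
```

View pics/st3.png

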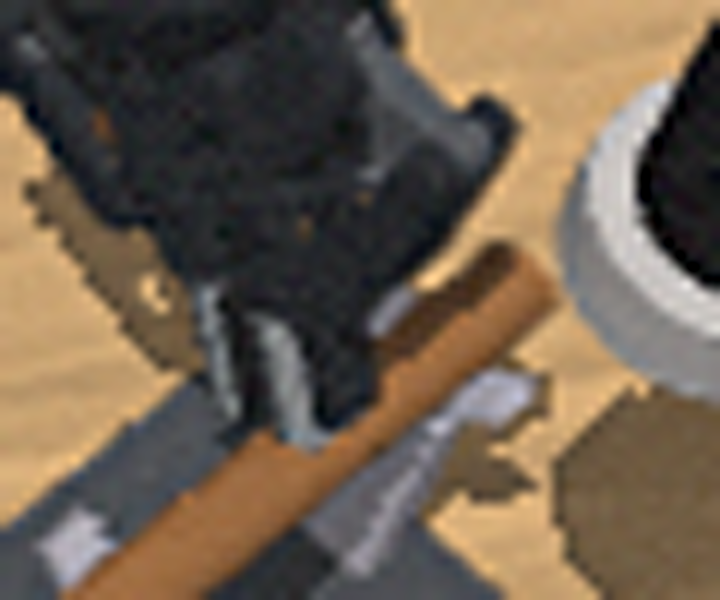

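View pics/dt3.png

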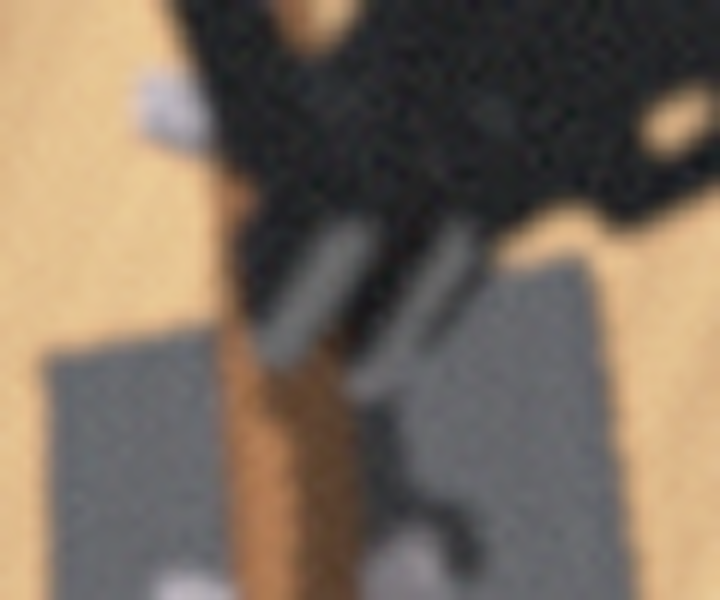

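The fingers closed above the dowel: the jaw reached its commanded opening and the tips sit clear of it in all views. I'll open, go deeper, and regrip.

Call:
carry_out(series=[[0, 0, 0, 0, 0, 0], [0, 0, 0, 0, 0, 0], [0, 0, 3, 0, 0, 0], [5, 0, 4, 0, 0, 0], [5, 0, 0, 0, 0, 0], [5, 0, 0, 0, 0, 0], [5, 0, 0, 0, 0, 0], [0, 0, 0, 0, 0, 0]], gripper=0.45)

```text
time: 4.75
tcp_pos: [0.6195, 0.2642, 0.0716]
orientation: [0.674, 0.522, 0.475, -0.217]
contact_force: [0.1, -0.3, 0.8]
gripper_width: 0.0472
```

Call:
carry_out(series=[[0, 0, 0, 0, 0, 0], [0, 0, 0, 0, 0, 0], [0, 0, 0, 0, 0, 0], [0, 0, 0, 0, 0, 0], [0, 0, 0, 0, 0, 0]], gripper=0.9, newtons=40)

```text
time: 5.25
tcp_pos: [0.6201, 0.2647, 0.0724]
orientation: [0.674, 0.523, 0.475, -0.216]
contact_force: [1.7, 0.1, 1.1]
gripper_width: 0.0183
```

Run:
```python
from g import *
o=st();print(q(o["orientation"]).as_matrix().T@(SEAT-o["tcp_pos"]))
c=cam("wrist");cv2.imwrite("pics/w4.png",c["im"])
a=cam("scene");b=cam("side");crop(a,395,185,60,50,8,"st4");crop(b,180,310,60,50,8,"dt4")
x=np.hstack([cv2.imread("pics/st4.png"),np.zeros((400,8,3),np.uint8),cv2.imread("pics/dt4.png")]);cv2.imwrite("pics/p4.png",cv2.resize(x,(800,330)))
```

```text
t 5.25 q [ 0.332  0.505  1.693  0.11   0.424 -0.185] p [0.6201 0.2647 0.0724] F [1.7 0.1 1.1] w 0.0183
[[0.456, 0.787, 0.415], [0.205, 0.361, -0.91], [-0.866, 0.5, 0.003]]
[-2.60165287e-02  5.08280928e-05 -6.64937769e-04]
```

View pics/w4.png

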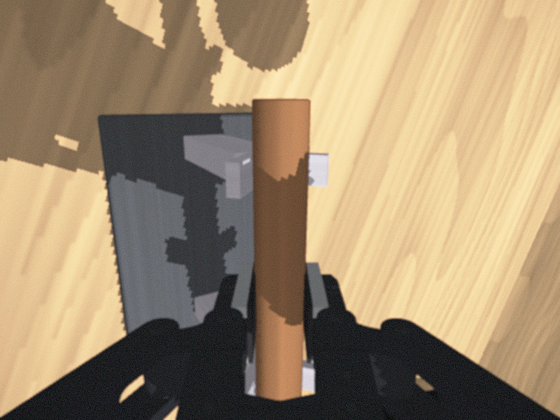

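View pics/p4.png

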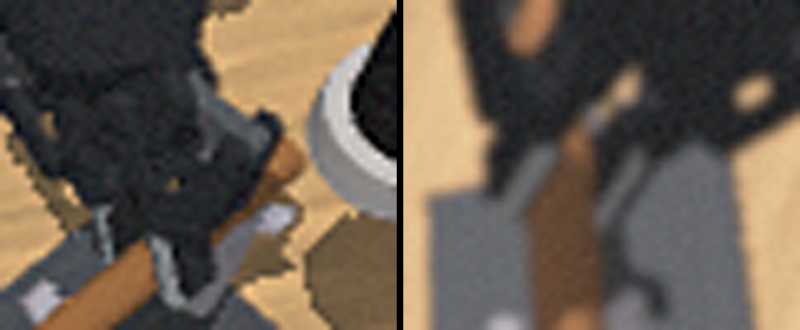

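The dowel is held (18 mm) with the pads about level with its axis. The true tips lie roughly 25 mm behind the stated ones. Lifting along −x.

Call:
carry_out(series=[[-8, 0, 0, 0, 0, 0], [-12, 0, 0, 0, 0, 0], [-20, 0, 0, 0, 0, 0], [-25, 0, 0, 0, 0, 0], [-30, 0, 0, 0, 0, 0], [-30, 0, 0, 0, 0, 0]])

```text
time: 6.0
tcp_pos: [0.5585, 0.2372, 0.1832]
orientation: [0.674, 0.521, 0.477, -0.218]
contact_force: [0.5, 0.6, -0.8]
gripper_width: 0.0183
```

Run:
```python
from g import *
o=st()
c=cam("wrist");cv2.imwrite("pics/w5.png",c["im"])
for z in(0,):
  T=np.array([.633,.0255,.016]);G=.026  # dowel axis at tool x=-G
  Rd=frame(-Z,np.array([-1,0,0.]));Rd2=frame(-Z,np.array([1.,0,0]))
  for r in(Rd,Rd2): plan(T+[0,0,-G+.12],r,vmax=.045)
```

```text
t 6.0 q [ 0.319  0.213  1.797  0.088  0.618 -0.168] p [0.5585 0.2372 0.1832] F [ 0.5  0.6 -0.8] w 0.0183
[[0.451, 0.79, 0.415], [0.203, 0.362, -0.91], [-0.869, 0.494, 0.003]]
dist 0.2376 ang 117.0 n 15
[[3.9, -3.8, 14.9, 7.4, -2.0, -1.3], [4.5, -1.7, 15.1, 7.4, -2.0, -1.3], [5.0, 0.3, 15.0, 7.4, -2.0, -1.3], [5.5, 2.4, 14.7, 7.4, -2.0, -1.3], [5.9, 4.4, 14.0, 7.4, -2.0, -1.3], [6.3, 6.3, 13.1, 7.4, -2.0, -1.3], [6.5, 8.0, 12.0, 7.4, -2.0, -1.3], [6.7, 9.7, 10.6, 7.4, -2.0, -1.3], [6.8, 11.1, 9.0, 7.4, -2.0, -1.3], [6.9, 12.3, 7.3, 7.4, -2.0, -1.3], [6.8, 13.3, 5.4, 7.4, -2.0, -1.3], [6.6, 14.0, 3.4, 7.4, -2.0, -1.3], [6.4, 14.4, 1.3, 7.4, -2.0, -1.3], [6.1, 14.6, -0.8, 7.4, -2.0, -1.3], [5.7, 14.5, -2.9, 7.4, -2.0, -1.3]]
dist 0.2376 ang 71.3 n 9
[[6.5, -6.3, 24.8, -7.1, 1.9, -2.9], [6.1, -9.0, 24.1, -7.1, 1.9, -2.9], [5.8, -11.6, 23.0, -7.1, 1.9, -2.9], [5.7, -14.1, 21.6, -7.1, 1.9, -2.9], [5.8, -16.4, 19.9, -7.1, 1.9, -2.9], [6.1, -18.4, 17.9, -7.1, 1.9, -2.9], [6.5, -20.2, 15.7, -7.1, 1.9, -2.9], [7.1, -21.6, 13.4, -7.1, 1.9, -2.9], [7.8, -22.8, 10.9, -7.1, 1.9, -2.9]]
```

View pics/w5.png

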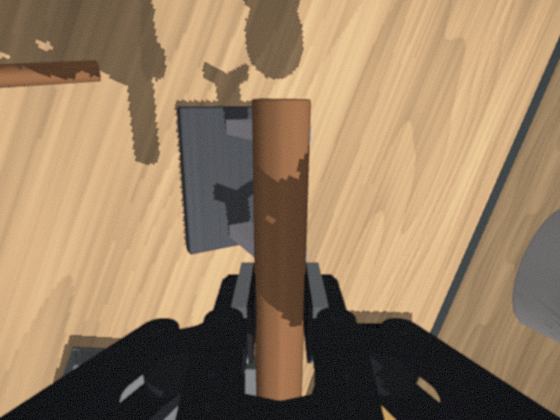

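Dowel held and clear of the rest. Swinging to above the tray.

Call:
carry_out(series=[[5, -6, 25, -7, 1.9, -2.9], [6, -9, 24, -7, 1.9, -2.9], [6, -12, 23, -7, 1.9, -2.9], [6, -14, 21.5, -7, 1.9, -2.9], [6, -16, 20, -7, 1.9, -2.9], [6, -18, 18, -7, 1.9, -2.9], [6, -20, 16, -7, 1.9, -2.9], [6, -21.5, 13.5, -7, 1.9, -2.9]])

```text
time: 6.85
tcp_pos: [0.6228, 0.0457, 0.1313]
orientation: [0.719, 0.058, 0.692, -0.019]
contact_force: [0.6, -0.1, -0.8]
gripper_width: 0.0187
```

Run:
```python
from g import *
o=st()
c=cam("wrist");cv2.imwrite("pics/w6.png",c["im"])
a=cam("scene");b=cam("side");x=np.hstack([cv2.resize(i["im"],(400,300)) for i in(a,b)]);cv2.imwrite("pics/p6.png",x)
Rt=q(o["orientation"]).as_matrix();print("dowel est",o["tcp_pos"]+Rt@[-.026,0,-.0007])
T=np.array([.633,.0255,.06])
plan(T+[0,0,-.026],frame(-Z,np.array([1.,0,0])),vmax=.03)
```

```text
t 6.85 q [-0.007  0.516  1.425  0.057  1.159 -1.491] p [0.6228 0.0457 0.1313] F [ 0.6 -0.1 -0.8] w 0.0187
[[0.042, 0.107, 0.993], [0.052, 0.993, -0.11], [-0.998, 0.056, 0.036]]
dowel est [0.62098359 0.04439569 0.15724042]
dist 0.0994 ang 7.7 n 4
[[23.9, -6.3, 2.3, -1.6, 0.6, -0.8], [24.0, -6.0, 2.3, -1.6, 0.6, -0.8], [24.1, -5.7, 2.4, -1.6, 0.6, -0.8], [24.1, -5.4, 2.5, -1.6, 0.6, -0.8]]
```

View pics/w6.png

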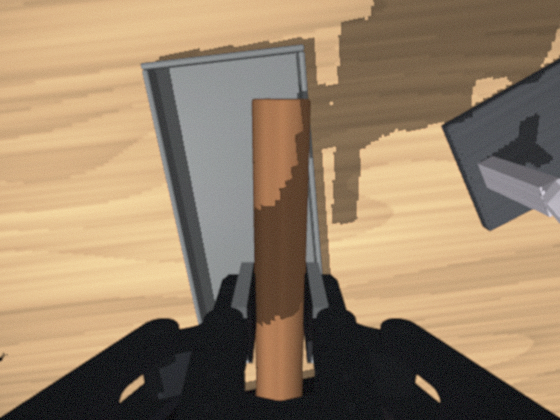

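View pics/p6.png

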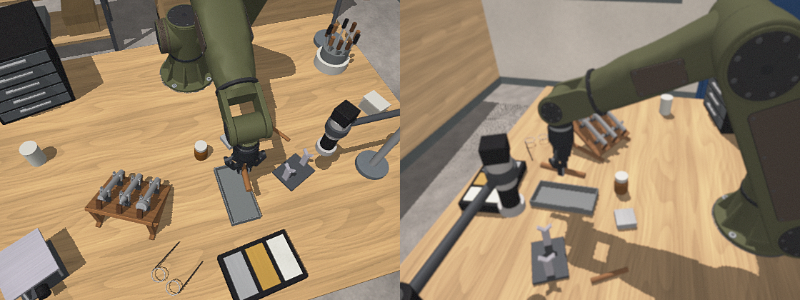

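The dowel sits above the tray, skewed about 6° and 2 cm off centre. Lowering with a correction.

Call:
carry_out(series=[[24, -6, 2, -1.6, 0.6, -0.8], [24, -6, 2, -1.6, 0.6, -0.8], [24, -6, 2, -1.6, 0.6, -0.8], [22, -5.5, 2.5, -1.6, 0.6, -0.8], [0, 0, 0, 0, 0, 0]])

```text
time: 7.5
tcp_pos: [0.6313, 0.0283, 0.0388]
orientation: [0.709, 0.003, 0.706, -0.001]
contact_force: [0.0, 0.9, -0.6]
gripper_width: 0.0187
```

Run:
```python
from g import *
o=st()
Rt=q(o["orientation"]).as_matrix();print("dowel est",o["tcp_pos"]+Rt@[-.026,0,-.0007])
c=cam("wrist");cv2.imwrite("pics/w7.png",c["im"])
a=cam("scene");b=cam("side");crop(a,300,180,100,125,3.2,"s7");crop(b,180,210,125,100,3.2,"d7")
x=np.zeros((400,730,3),np.uint8);i=cv2.imread("pics/s7.png");x[:400,:320]=i;i=cv2.imread("pics/d7.png");x[:320,330:730]=i;cv2.imwrite("pics/p7.png",x)
```

```text
t 7.5 q [-0.014  0.664  1.426  0.003  1.047 -1.58 ] p [0.6313 0.0283 0.0388] F [ 0.   0.9 -0.6] w 0.0187
[[0.004, 0.007, 1.0], [0.002, 1.0, -0.007], [-1.0, 0.002, 0.004]]
dowel est [0.63048738 0.02820068 0.064768  ]
```

View pics/p7.png

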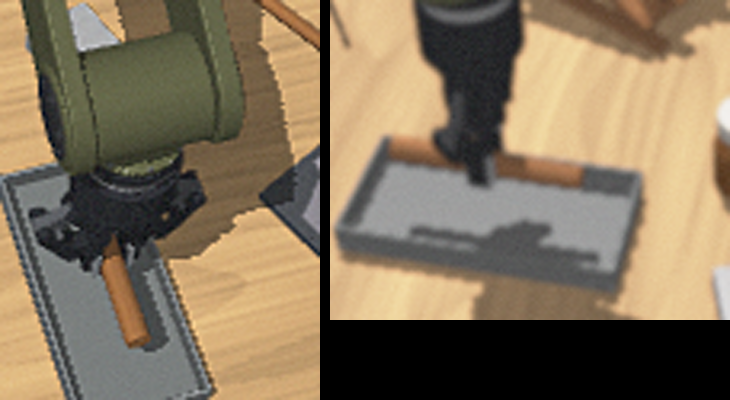

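The dowel hangs straight above the floor and aligned with the tray. Lowering the last 40 mm gently.

Call:
carry_out(series=[[12, 0, 0, 0, 0, 0], [12, 0, 0, 0, 0, 0], [8, 0, 0, 0, 0, 0], [5, 0, 0, 0, 0, 0], [3, 0, 0, 0, 0, 0], [0, 0, 0, 0, 0, 0]])

```text
time: 8.25
tcp_pos: [0.6345, 0.0293, 0.0025]
orientation: [0.712, 0.004, 0.702, -0.002]
contact_force: [-1.0, 0.7, -0.3]
gripper_width: 0.0186
```

Run:
```python
from g import *
o=st()
b=cam("side");crop(b,180,210,125,100,5,"d8")
```

```text
t 8.25 q [-0.013  0.716  1.436  0.005  0.975 -1.578] p [0.6345 0.0293 0.0025] F [-1.   0.7 -0.3] w 0.0186
[[0.015, 0.009, 1.0], [0.004, 1.0, -0.009], [-1.0, 0.004, 0.015]]
```

View pics/d8.png

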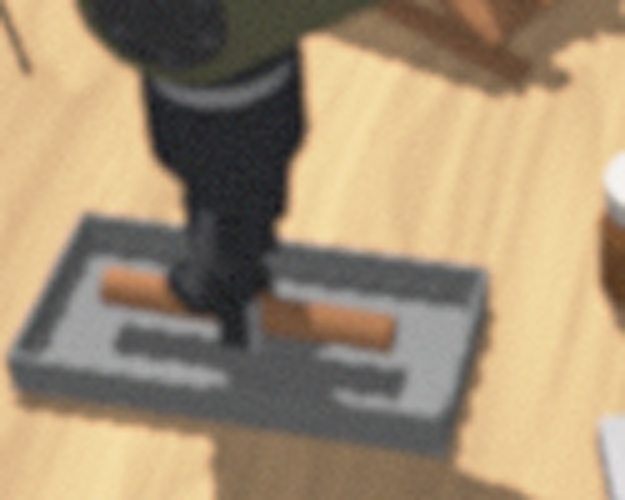

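Call:
carry_out(series=[[3, 0, 0, 0, 0.4, 0], [3, 0, 0, 0, 0.4, 0], [2, 0, 0, 0, 0, 0], [0, 0, 0, 0, 0, 0]])

```text
time: 8.7
tcp_pos: [0.6352, 0.0292, -0.0052]
orientation: [0.708, 0.004, 0.707, -0.002]
contact_force: [0.3, 0.1, -1.1]
gripper_width: 0.0185
```

Call:
carry_out(series=[[2, 0, 0, 0, 0, 0], [2, 0, 0, 0, 0, 0], [0, 0, 0, 0, 0, 0]])

```text
time: 9.0
tcp_pos: [0.6352, 0.0293, -0.0094]
orientation: [0.708, 0.004, 0.706, -0.002]
contact_force: [-0.6, -0.3, -0.7]
gripper_width: 0.0182
```

Call:
carry_out(series=[[0, 0, 0, 0, 0, 0], [0, 0, 0, 0, 0, 0], [0, 0, 0, 0, 0, 0], [-3, 0, 0, 0, 0, 0], [-12, 0, 0, 0, 0, 0], [-20, 0, 0, 0, 0, 0], [-30, 0, 0, 0, 0, 0]], gripper=0.5)

```text
time: 9.7
tcp_pos: [0.6335, 0.029, 0.0559]
orientation: [0.706, 0.004, 0.708, -0.002]
contact_force: [-0.3, -0.2, 0.1]
gripper_width: 0.0428
```

Run:
```python
from g import *
o=st()
c=cam("wrist");cv2.imwrite("pics/w9.png",c["im"])
b=cam("side");crop(b,180,210,125,100,5,"d9")
```

```text
t 9.7 q [-0.013  0.65   1.404  0.004  1.092 -1.577] p [0.6335 0.029  0.0559] F [-0.3 -0.2  0.1] w 0.0428
[[-0.004, 0.009, 1.0], [0.004, 1.0, -0.009], [-1.0, 0.004, -0.004]]
```

View pics/d9.png

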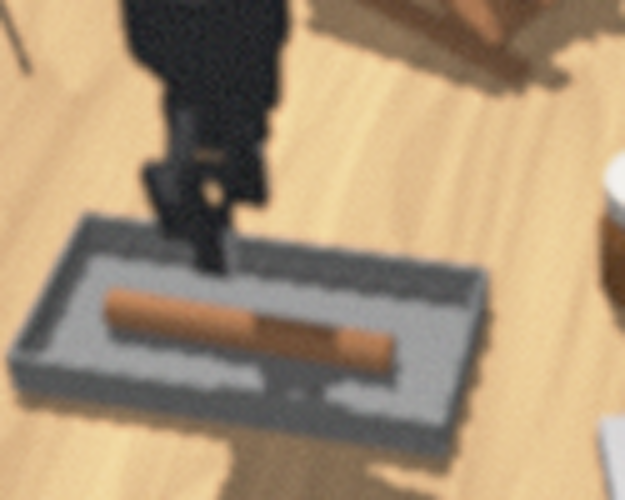

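View pics/w9.png

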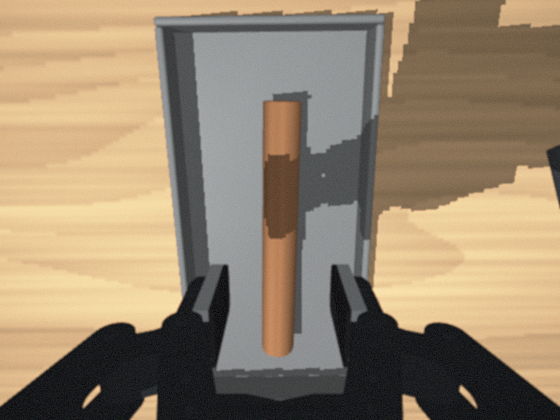

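The dowel lies flat in the middle of the tray (wrist view: (282,100) to (278,352)). Now to the rack: first up and over.

```bash
cat >> g.py <<'E'
yk=np.deg2rad(-28.);KX=np.array([np.cos(yk),np.sin(yk),0]);KY=np.array([-KX[1],KX[0],0])
OFF=-.5*KX+.866*Z;BX=.866*KX+.5*Z
CM=np.array([.5965,-.268,.108]);G=.026
E
python3 - <<'E'
from g import *
plan([.62,-.03,.23],frame(-Z,np.array([1.,0,0])),n=4)
import unittest.mock as m
o=dict(bot.get_obs());o["tcp_pos"]=np.array([.62,-.03,.23])
import g
class F: 
  def get_obs(s):return o
g.bot=F()
plan(CM+OFF*(.16-G),frame(-OFF,BX),vmax=.04)
E
```

```text
dist 0.1799 ang 0.6 n 4
[[-42.4, -14.6, -3.7, -0.1, 0.1, -0.1], [-42.3, -14.7, -3.8, -0.1, 0.1, -0.1], [-42.3, -14.7, -3.9, -0.1, 0.1, -0.1], [-42.3, -14.7, -4.0, -0.1, 0.1, -0.1]]
dist 0.2226 ang 40.3 n 6
[[0.8, -34.5, -13.5, 4.5, -4.9, -1.2], [0.5, -35.5, -10.8, 4.5, -4.9, -1.2], [0.5, -36.2, -8.1, 4.5, -4.9, -1.2], [0.7, -36.7, -5.3, 4.5, -4.9, -1.2], [1.2, -37.0, -2.5, 4.5, -4.9, -1.2], [1.9, -37.0, 0.3, 4.5, -4.9, -1.2]]
```

Call:
carry_out(series=[[-42, -15, -4, 0, 0, 0], [-42, -15, -4, 0, 0, 0], [-42, -15, -4, 0, 0, 0], [-42, -15, -4, 0, 0, 0]])

```text
time: 10.2
tcp_pos: [0.6161, -0.0314, 0.2304]
orientation: [0.706, 0.004, 0.708, -0.001]
contact_force: [0.9, 0.1, 0.3]
gripper_width: 0.0428
```

Call:
carry_out(series=[[0, -35, -13.5, 4.5, -4.9, -1.2], [0, -35.5, -11, 4.5, -4.9, -1.2], [0, -36, -8, 4.5, -4.9, -1.2], [0, -36.5, -5, 4.5, -4.9, -1.2], [0, -37, -2.5, 4.5, -4.9, -1.2], [0, -37, 0, 4.5, -4.9, -1.2], [0, 0, 0, 0, 0, 0]])

```text
time: 10.9
tcp_pos: [0.5282, -0.2458, 0.2421]
orientation: [0.847, 0.127, 0.469, -0.217]
contact_force: [0.6, 0.1, -0.4]
gripper_width: 0.0428
```

Run:
```python
from g import *
st()
c=cam("wrist");cv2.imwrite("pics/w10.png",c["im"])
for s in(-.08,0,.063,.079):
  print(s,[proj(c,CM+s*BX+t*KY).round(1).tolist() for t in(-.066,-.01,0,.01)])
plan(CM+OFF*(.16-G),frame(-OFF,BX),vmax=.04)
```

```text
t 10.9 q [-0.501  0.08   1.817  0.008  0.689 -1.565] p [ 0.5282 -0.2458  0.2421] F [ 0.6  0.1 -0.4] w 0.0428
[[0.465, 0.486, 0.739], [-0.249, 0.874, -0.418], [-0.849, 0.011, 0.528]]
-0.08 [[207.3, 75.9], [279.5, 74.2], [292.5, 73.9], [305.4, 73.6]]
0 [[215.5, 176.3], [281.6, 174.9], [293.4, 174.7], [305.3, 174.4]]
0.063 [[221.0, 244.2], [283.0, 243.0], [294.1, 242.8], [305.2, 242.6]]
0.079 [[222.3, 260.1], [283.3, 258.9], [294.2, 258.7], [305.1, 258.5]]
dist 0.022 ang 2.1 n 1
[[17.7, 11.0, -7.3, -1.1, 1.8, -0.0]]
```

View pics/w10.png

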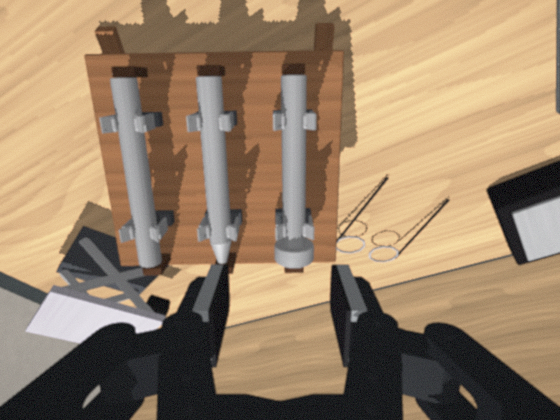

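The predicted bar positions match the picture: collared bar at column 293 from row 73, collar near (294,252), clips at rows 121 and 225. Correct the pose, then descend.

Call:
carry_out(series=[[9, 5.5, -3.5, -0.5, 0.9, 0], [9, 5.5, -3.5, -0.5, 0.9, 0], [0, 0, 0, 0, 0, 0]])

```text
time: 11.25
tcp_pos: [0.5394, -0.2345, 0.2231]
orientation: [0.84, 0.121, 0.487, -0.208]
contact_force: [0.8, 0.3, 0.0]
gripper_width: 0.0426
```

Run:
```python
from g import *
st()
plan(CM+OFF*(-G),frame(-OFF,BX),vmax=.028)
```

```text
t 11.25 q [-0.469  0.126  1.801 -0.013  0.695 -1.546] p [ 0.5394 -0.2345  0.2231] F [0.8 0.3 0. ] w 0.0426
[[0.439, 0.467, 0.767], [-0.232, 0.884, -0.405], [-0.868, 0.0, 0.497]]
dist 0.1588 ang 0.3 n 6
[[26.5, -0.5, 0.1, 0.0, -0.0, -0.0], [26.5, -0.5, 0.0, 0.0, -0.0, -0.0], [26.5, -0.5, 0.0, 0.0, -0.0, -0.0], [26.5, -0.5, 0.0, 0.0, -0.0, -0.0], [26.5, -0.5, -0.0, 0.0, -0.0, -0.0], [26.5, -0.5, -0.0, 0.0, -0.0, -0.0]]
```

Call:
carry_out(series=[[26, -0.5, 0, 0, 0, 0], [26, -0.5, 0, 0, 0, 0], [26, -0.5, 0, 0, 0, 0], [26, -0.5, 0, 0, 0, 0]])

```text
time: 11.65
tcp_pos: [0.5894, -0.2575, 0.1323]
orientation: [0.841, 0.118, 0.486, -0.205]
contact_force: [1.1, -1.0, 1.0]
gripper_width: 0.0425
```

Run:
```python
from g import *
st()
plan(CM+OFF*(-G),frame(-OFF,BX),vmax=.015)
c=cam("wrist");cv2.imwrite("pics/w11.png",c["im"])
for s in(-.08,0):
  print(s,[proj(c,CM+s*BX+t*KY).round(1).tolist() for t in(-.066,-.01,0,.01)])
```

```text
t 11.65 q [-0.467  0.356  1.746 -0.012  0.516 -1.551] p [ 0.5894 -0.2575  0.1323] F [ 1.1 -1.   1. ] w 0.0425
[[0.443, 0.46, 0.769], [-0.23, 0.888, -0.398], [-0.866, -0.0, 0.499]]
dist 0.053 ang 0.6 n 4
[[13.2, -1.5, -0.6, 0.1, -0.0, -0.1], [13.2, -1.5, -0.6, 0.1, -0.0, -0.1], [13.2, -1.5, -0.6, 0.1, -0.0, -0.1], [13.2, -1.5, -0.6, 0.1, -0.0, -0.1]]
-0.08 [[125.0, 78.8], [245.3, 80.0], [266.7, 80.3], [288.2, 80.5]]
0 [[142.4, 238.7], [248.0, 239.5], [266.8, 239.6], [285.6, 239.7]]
```

View pics/w11.png

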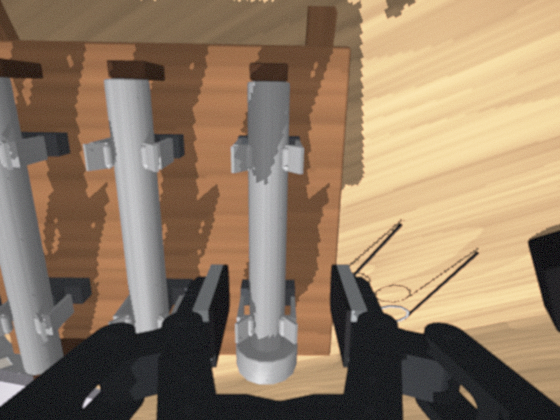

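Bar centred near column 268 as predicted; fingers straddle it. Final approach, then grip.

Call:
carry_out(series=[[0, -3, -0.6, 0.1, 0, 0], [13, -2, -0.6, 0.1, 0, 0], [13, -0.5, -0.6, 0.1, 0, 0], [13, 0, -0.6, 0, 0, 0], [12, 0, 0, 0, 0, 0], [0, 0, 0, 0, 0, 0]])

```text
time: 12.3
tcp_pos: [0.6092, -0.2717, 0.0813]
orientation: [0.84, 0.12, 0.488, -0.204]
contact_force: [-0.3, -0.2, -0.4]
gripper_width: 0.0427
```

Run:
```python
from g import *
st()
plan(CM+OFF*(-G),frame(-OFF,BX),vmax=.1)
c=cam("wrist");cv2.imwrite("pics/w12.png",c["im"])
```

```text
t 12.3 q [-0.474  0.48   1.705 -0.     0.44  -1.566] p [ 0.6092 -0.2717  0.0813] F [-0.3 -0.2 -0.4] w 0.0427
[[0.44, 0.461, 0.771], [-0.226, 0.888, -0.401], [-0.869, 0.002, 0.494]]
dist 0.005 ang 0.7 n 1
[[-3.7, -2.7, 2.1, 0.4, -0.4, -0.4]]
```

View pics/w12.png

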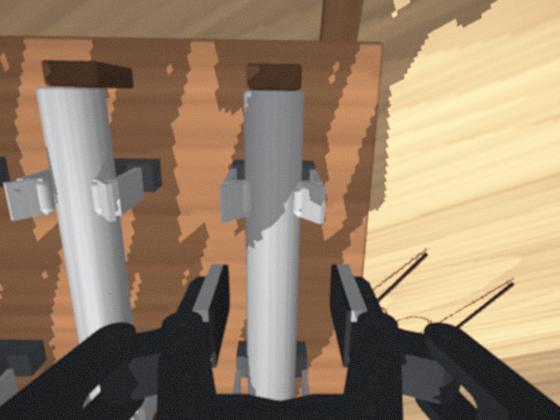

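The bar is at column 273 between the pads, about 2.5 mm off centre. I'll trim and close at 120 N.

Call:
carry_out(series=[[-2, -2.5, 2, 0.3, -0.4, -0.3], [0, 0, 0, 0, 0, 0]])

```text
time: 12.55
tcp_pos: [0.6089, -0.2745, 0.0858]
orientation: [0.841, 0.12, 0.484, -0.209]
contact_force: [0.9, 1.1, 0.4]
gripper_width: 0.0426
```

Call:
carry_out(series=[[0, 0, 0, 0, 0, 0], [0, 0, 0, 0, 0, 0], [0, 0, 0, 0, 0, 0], [0, 0, 0, 0, 0, 0], [0, 0, 0, 0, 0, 0]], gripper=1.0, newtons=120)

```text
time: 13.05
tcp_pos: [0.6085, -0.2743, 0.087]
orientation: [0.841, 0.12, 0.484, -0.209]
contact_force: [-0.4, 0.6, -1.1]
gripper_width: 0.016
```

Run:
```python
from g import *
o=st();Rt=q(o["orientation"]).as_matrix();print(Rt.T@(CM-o["tcp_pos"]))
c=cam("wrist");cv2.imwrite("pics/w13.png",c["im"])
```

```text
t 13.05 q [-0.477  0.469  1.708 -0.011  0.438 -1.552] p [ 0.6085 -0.2743  0.087 ] F [-0.4  0.6 -1.1] w 0.016
[[0.444, 0.467, 0.764], [-0.235, 0.884, -0.404], [-0.864, 0.0, 0.503]]
[-2.49236081e-02 -5.40533110e-05 -1.13818403e-03]
```

View pics/w13.png

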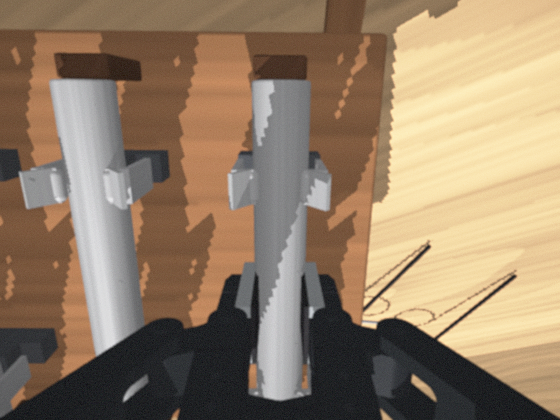

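Held. Pulling straight off the board.

Call:
carry_out(series=[[-6, 0, 0, 0, 0, 0], [-8, 0, 0, 0, 0, 0], [-8, 0, 0, 0, 0, 0], [-8, 0, 0, 0, 0, 0], [-8, 0, 0, 0, 0, 0], [-8, 0, 0, 0, 0, 0]])

```text
time: 13.7
tcp_pos: [0.5862, -0.2628, 0.126]
orientation: [0.84, 0.121, 0.486, -0.209]
contact_force: [-0.3, -0.2, -3.9]
gripper_width: 0.016
```

Run:
```python
from g import *
o=st()
c=cam("wrist");cv2.imwrite("pics/w14.png",c["im"])
```

```text
t 13.7 q [-0.476  0.364  1.753 -0.01   0.502 -1.553] p [ 0.5862 -0.2628  0.126 ] F [-0.3 -0.2 -3.9] w 0.016
[[0.441, 0.468, 0.766], [-0.233, 0.884, -0.405], [-0.866, 0.0, 0.499]]
```

View pics/w14.png

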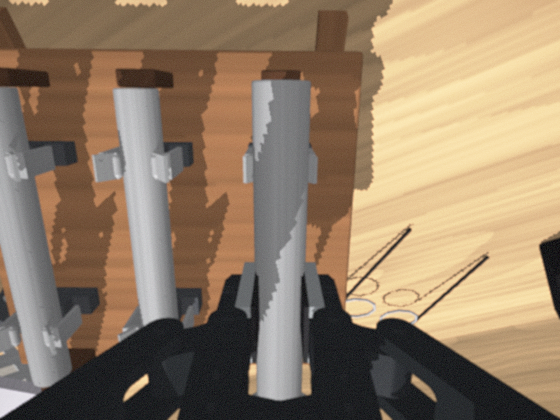

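The bar is out: it hangs in the gripper (3.9 N of weight) and the other two bars are still clipped. Raising it and planning the transfer.

Call:
carry_out(series=[[-25, 0, 0, 0, 0, 0], [-35, 0, 0, 0, 0, 0], [-35, 0, 0, 0, 0, 0], [-20, 0, 0, 0, 0, 0]])

```text
time: 14.15
tcp_pos: [0.5328, -0.2345, 0.2282]
orientation: [0.84, 0.121, 0.487, -0.208]
contact_force: [-0.1, 0.1, -2.9]
gripper_width: 0.0159
```

```bash
cat >> g.py <<'E'
X=.5*RX-.866*Z;RP=frame(X,-RY)
B=np.array([-.025,0,-.0011])
E
python3 - <<'E'
from g import *
o=st();print(RP.T@q(o["orientation"]).as_matrix())
plan(np.array([.53,.10,.29])-RP@B,RP,vmax=.04,amax=7)
E
```

```text
t 14.15 q [-0.475  0.107  1.809 -0.009  0.706 -1.554] p [ 0.5328 -0.2345  0.2282] F [-0.1  0.1 -2.9] w 0.0159
[[0.439, 0.468, 0.767], [-0.232, 0.884, -0.406], [-0.868, 0.0, 0.497]]
[[ 0.90570184  0.39212438 -0.16106722]
 [-0.16714157  0.679492    0.71439088]
 [ 0.38957396 -0.6201041   0.68095743]]
dist 0.3411 ang 50.7 n 9
[[-12.2, 33.7, -12.3, 4.9, 2.0, 2.0], [-10.5, 32.9, -15.5, 4.9, 2.0, 2.0], [-8.7, 31.8, -18.6, 4.9, 2.0, 2.0], [-6.9, 30.4, -21.5, 4.9, 2.0, 2.0], [-5.1, 28.7, -24.2, 4.9, 2.0, 2.0], [-3.2, 26.7, -26.7, 4.9, 2.0, 2.0], [-1.3, 24.4, -29.0, 4.9, 2.0, 2.0], [0.6, 21.9, -30.9, 4.9, 2.0, 2.0], [2.4, 19.1, -32.6, 4.9, 2.0, 2.0]]
```

Call:
carry_out(series=[[-12, 33.5, -12.5, 4.9, 2, 2], [-10.5, 33, -15.5, 4.9, 2, 2], [-8.5, 32, -18.5, 4.9, 2, 2], [-7, 30.5, -21.5, 4.9, 2, 2], [-5, 28.5, -24, 4.9, 2, 2], [-3, 26.5, -26.5, 4.9, 2, 2], [-1.5, 24.5, -29, 4.9, 2, 2], [0.5, 22, -31, 4.9, 2, 2]])

```text
time: 14.95
tcp_pos: [0.5423, 0.0744, 0.2733]
orientation: [0.691, 0.499, 0.472, -0.225]
contact_force: [0.4, -0.3, -4.2]
gripper_width: 0.0157
```

Run:
```python
from g import *
o=st()
plan(SEAT-.11*X-RP@B,RP,vmax=.035,amax=7)
```

```text
t 14.95 q [-9.000e-03 -1.000e-03  1.809e+00  2.180e-01  8.700e-01 -5.690e-01] p [0.5423 0.0744 0.2733] F [ 0.4 -0.3 -4.2] w 0.0157
[[0.453, 0.782, 0.429], [0.161, 0.401, -0.902], [-0.877, 0.477, 0.055]]
dist 0.1993 ang 3.8 n 6
[[21.9, 6.4, -24.2, 0.5, 0.3, 0.2], [22.0, 6.1, -24.1, 0.5, 0.3, 0.2], [22.2, 5.8, -24.0, 0.5, 0.3, 0.2], [22.3, 5.5, -24.0, 0.5, 0.3, 0.2], [22.5, 5.2, -23.9, 0.5, 0.3, 0.2], [22.7, 4.9, -23.8, 0.5, 0.3, 0.2]]
```

Call:
carry_out(series=[[21, 6, -24, 0.5, 0.3, 0.2], [21, 6, -24, 0.5, 0.3, 0.2], [21, 6, -24, 0.5, 0.3, 0.2], [21, 5.5, -24, 0.5, 0.3, 0.2], [21, 5, -24, 0.5, 0.3, 0.2], [21, 5, -24, 0.5, 0.3, 0.2], [0, 0, 0, 0, 0, 0]])

```text
time: 15.65
tcp_pos: [0.5657, 0.251, 0.1754]
orientation: [0.672, 0.528, 0.471, -0.219]
contact_force: [-0.1, -0.4, -3.0]
gripper_width: 0.0159
```

Run:
```python
from g import *
o=st();Rt=q(o["orientation"]).as_matrix();print("mid",o["tcp_pos"]+Rt@B)
plan(SEAT-.02*X-RP@B,RP,vmax=.02,amax=7)
c=cam("wrist");cv2.imwrite("pics/w15.png",c["im"])
for s in(-.048,.048):
  print([proj(c,SEAT+s*RY+t*RX+[0,0,.004]).round(1).tolist() for t in(-.014,.014)])
```

```text
t 15.65 q [ 0.343  0.245  1.781  0.066  0.589 -0.115] p [0.5657 0.251  0.1754] F [-0.1 -0.4 -3. ] w 0.0159
[[0.461, 0.791, 0.401], [0.204, 0.346, -0.916], [-0.864, 0.504, -0.001]]
mid [0.55372725 0.24687785 0.19700212]
dist 0.0964 ang 0.3 n 5
[[19.2, -0.8, 2.0, -0.0, -0.0, -0.1], [19.2, -0.8, 2.0, -0.0, -0.0, -0.1], [19.2, -0.8, 2.0, -0.0, -0.0, -0.1], [19.2, -0.7, 2.0, -0.0, -0.0, -0.1], [19.2, -0.7, 2.0, -0.0, -0.0, -0.1]]
[[259.1, 288.9], [292.1, 279.4]]
[[256.2, 155.4], [293.3, 152.0]]
```

View pics/w15.png

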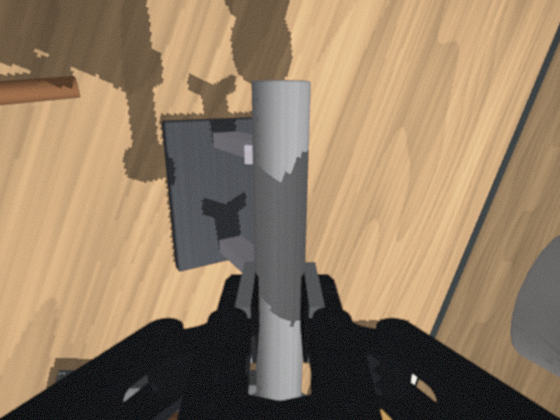

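The bar is held square above the saddles, with the left tip of the far saddle visible at (249,155). Lowering towards the seat.

Call:
carry_out(series=[[19, -0.8, 2, 0, 0, 0], [19, -0.8, 2, 0, 0, 0], [19, -0.8, 2, 0, 0, 0], [19, -0.8, 2, 0, 0, 0], [14, -0.8, 2, 0, 0, 0], [0, 0, 0, 0, 0, 0]])

```text
time: 16.3
tcp_pos: [0.612, 0.2546, 0.1001]
orientation: [0.673, 0.53, 0.467, -0.217]
contact_force: [-0.8, 0.1, -2.4]
gripper_width: 0.0159
```

Run:
```python
from g import *
o=st();Rt=q(o["orientation"]).as_matrix();print("mid",o["tcp_pos"]+Rt@B,Rt.T@(SEAT-o["tcp_pos"]-Rt@B))
plan(SEAT-RP@B,RP,vmax=.2,amax=7)
a=cam("scene");b=cam("side");crop(a,390,180,70,80,5,"s16");crop(b,170,290,80,90,5,"d16")
x=np.zeros((450,760,3),np.uint8);x[:400,:350]=cv2.imread("pics/s16.png");x[:450,355:755]=cv2.imread("pics/d16.png");cv2.imwrite("pics/p16.png",x)
```

```text
t 16.3 q [ 0.321  0.438  1.722  0.103  0.449 -0.171] p [0.612  0.2546 0.1001] F [-0.8  0.1 -2.4] w 0.0159
[[0.469, 0.788, 0.399], [0.203, 0.344, -0.917], [-0.859, 0.511, 0.001]]
mid [0.59979732 0.25049306 0.12158527] [ 0.02862945 -0.00386266 -0.00546596]
dist 0.0295 ang 0.8 n 1
[[28.6, -4.2, -5.5, -0.2, 0.2, -0.7]]
```

View pics/p16.png

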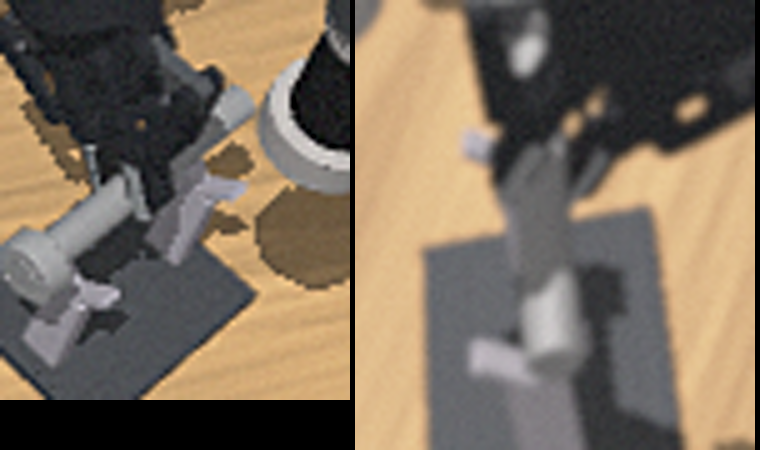

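Call:
carry_out(series=[[6, -2, -3, -0.1, 0.1, -0.3], [6, -1, -2, -0.1, 0.1, -0.3], [6, -1, -1, 0, 0, 0], [5, 0, 0, 0, 0, 0], [0, 0, 0, 0, 0, 0]])

```text
time: 16.9
tcp_pos: [0.618, 0.2647, 0.0817]
orientation: [0.673, 0.528, 0.47, -0.217]
contact_force: [0.4, 0.8, -3.0]
gripper_width: 0.0161
```

Run:
```python
from g import *
o=st();Rt=q(o["orientation"]).as_matrix();print("mid",o["tcp_pos"]+Rt@B,Rt.T@(SEAT-o["tcp_pos"]-Rt@B))
plan(SEAT-RP@B,RP,vmax=.2,amax=7)
c=cam("wrist");cv2.imwrite("pics/w17.png",c["im"])
a=cam("scene");b=cam("side");crop(a,390,180,70,80,5,"s16");crop(b,170,290,80,90,5,"d16")
x=np.zeros((450,760,3),np.uint8);x[:400,:350]=cv2.imread("pics/s16.png");x[:450,355:755]=cv2.imread("pics/d16.png");cv2.imwrite("pics/p17.png",x)
```

```text
t 16.9 q [ 0.334  0.485  1.701  0.1    0.428 -0.162] p [0.618  0.2647 0.0817] F [ 0.4  0.8 -3. ] w 0.0161
[[0.464, 0.788, 0.405], [0.205, 0.349, -0.915], [-0.862, 0.507, 0.0]]
mid [0.60591793 0.2605591  0.10327904] [ 0.00798732 -0.00275056  0.00135177]
dist 0.0086 ang 0.5 n 1
[[8.0, -3.0, 1.4, 0.1, -0.0, -0.5]]
```

View pics/p17.png

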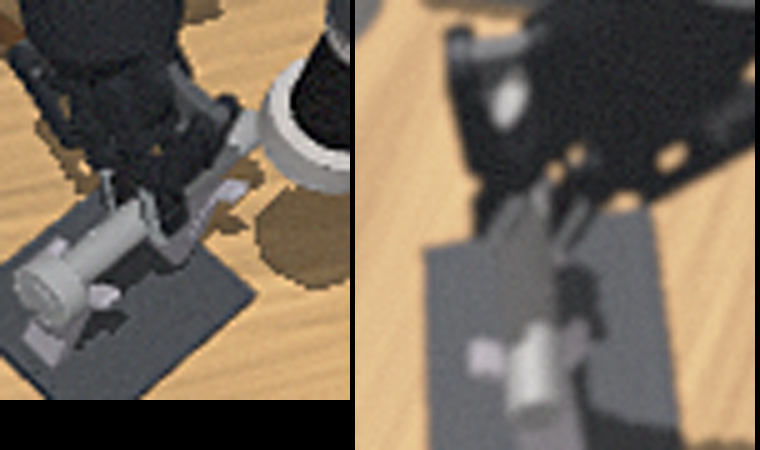

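View pics/w17.png

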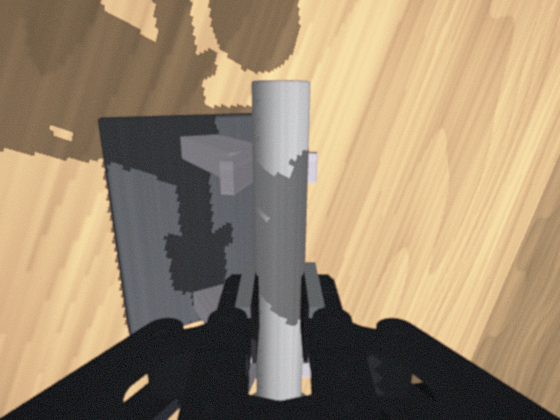

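Call:
carry_out(series=[[2.5, -1, 0.5, 0, 0, -0.2], [2.5, -1, 0.5, 0, 0, -0.2], [2, -0.7, 0.4, 0, 0, 0], [0, 0, 0, 0, 0, 0]])

```text
time: 17.45
tcp_pos: [0.6199, 0.2636, 0.0749]
orientation: [0.673, 0.526, 0.472, -0.219]
contact_force: [-0.1, -0.3, -3.5]
gripper_width: 0.016
```

Run:
```python
from g import *
o=st();plan(SEAT-RP@B,RP,vmax=.2,amax=7)
```

```text
t 17.45 q [ 0.331  0.499  1.695  0.102  0.425 -0.167] p [0.6199 0.2636 0.0749] F [-0.1 -0.3 -3.5] w 0.016
[[0.459, 0.791, 0.404], [0.202, 0.35, -0.915], [-0.865, 0.502, 0.0]]
dist 0.0017 ang 0.1 n 1
[[1.5, -0.7, -0.4, 0.0, -0.0, -0.1]]
```

Weight is still on the gripper, so the bar is just above the seat. Easing down.

Call:
carry_out(series=[[2, -0.7, 0, 0, 0, 0], [1, -0.5, 0, 0, 0, 0], [0, 0, 0, 0, 0, 0]])

```text
time: 17.75
tcp_pos: [0.6203, 0.2637, 0.0746]
orientation: [0.673, 0.527, 0.471, -0.218]
contact_force: [-0.7, -0.2, -3.2]
gripper_width: 0.0162
```

Call:
carry_out(series=[[3, -1, 0, 0, 0, 0], [3, -1, 0, 0, 0, 0], [0, 0, 0, 0, 0, 0]])

```text
time: 18.05
tcp_pos: [0.6206, 0.2639, 0.0751]
orientation: [0.673, 0.527, 0.471, -0.217]
contact_force: [-0.3, 0.1, -3.3]
gripper_width: 0.0157
```

Run:
```python
from g import *
o=st();plan(SEAT-RP@B,RP,vmax=.2,amax=7)
c=cam("wrist");cv2.imwrite("pics/w18.png",c["im"])
a=cam("scene");b=cam("side");crop(a,390,180,70,80,5,"s16");crop(b,170,290,80,90,5,"d16")
x=np.zeros((450,760,3),np.uint8);x[:400,:350]=cv2.imread("pics/s16.png");x[:450,355:755]=cv2.imread("pics/d16.png");cv2.imwrite("pics/p18.png",x)
```

```text
t 18.05 q [ 0.331  0.5    1.696  0.106  0.42  -0.171] p [0.6206 0.2639 0.0751] F [-0.3  0.1 -3.3] w 0.0157
[[0.462, 0.789, 0.405], [0.204, 0.35, -0.914], [-0.863, 0.505, 0.0]]
dist 0.0019 ang 0.4 n 1
[[1.2, -1.4, -0.4, 0.1, -0.0, -0.3]]
```

View pics/p18.png

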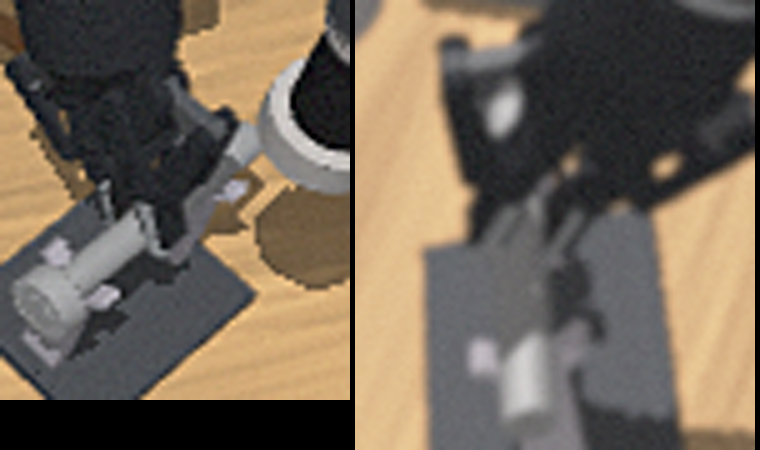

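View pics/w18.png

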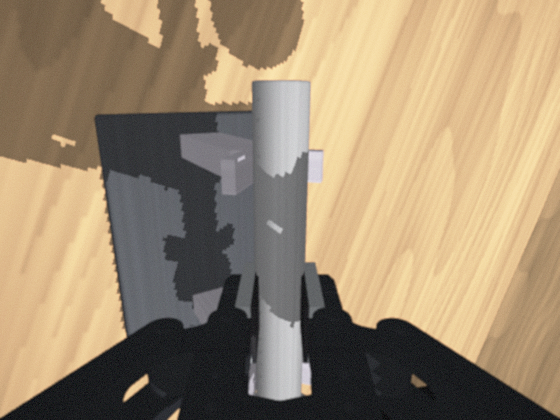

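Call:
carry_out(series=[[4, -2, 0, 0, 0, 0], [4, -2, 0, 0, 0, 0]])

```text
time: 18.4
tcp_pos: [0.6217, 0.2644, 0.0745]
orientation: [0.674, 0.529, 0.469, -0.215]
contact_force: [-69.6, -31.3, 72.9]
gripper_width: 0.0161
```

That is hard contact on the far saddle face only (force along −rest x and up), so the bar is a little too far along +rest x. Backing off.

Call:
carry_out(series=[[-3, -1, 0, 0, 0, 0], [-1, -1.5, 0, 0, 0, 0], [0, 0, 0, 0, 0, 0]])

```text
time: 18.7
tcp_pos: [0.6181, 0.2628, 0.0787]
orientation: [0.674, 0.529, 0.469, -0.214]
contact_force: [0.2, 0.0, -5.1]
gripper_width: 0.0162
```

Run:
```python
from g import *
o=st();Rt=q(o["orientation"]).as_matrix();d=SEAT-o["tcp_pos"]-Rt@B;print("to seat: RX",d@RX,"RY",d@RY,"z",d[2])
plan(SEAT-RP@B,RP,vmax=.2,amax=7)
c=cam("wrist");cv2.imwrite("pics/w19.png",c["im"])
```

```text
t 18.7 q [ 0.33   0.487  1.709  0.11   0.41  -0.177] p [0.6181 0.2628 0.0787] F [ 0.2  0.  -5.1] w 0.0162
[[0.47, 0.784, 0.406], [0.208, 0.348, -0.914], [-0.858, 0.513, 0.001]]
to seat: RX 0.002456776492328454 RY 0.0004731076379345689 z -0.005120078835179471
dist 0.0057 ang 0.9 n 1
[[5.7, -0.9, -0.5, 0.1, -0.0, -0.9]]
```

View pics/w19.png

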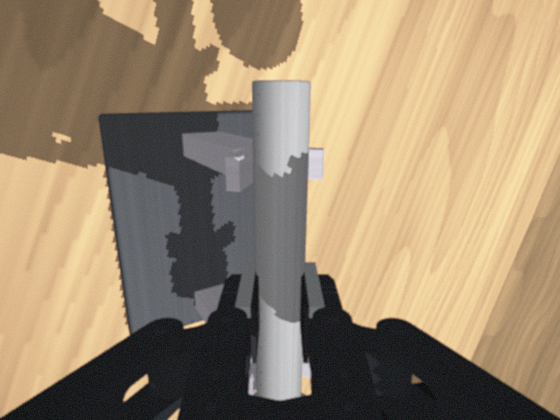

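Call:
carry_out(series=[[2, -1, 0.2, 0, 0, -0.3], [1.5, -0.8, 0.2, 0, 0, -0.3]])

```text
time: 18.95
tcp_pos: [0.6194, 0.2629, 0.0745]
orientation: [0.673, 0.527, 0.471, -0.217]
contact_force: [1.6, 3.2, 6.0]
gripper_width: 0.0161
```

Call:
carry_out(series=[[1, -0.7, 0, 0, 0, 0]])

```text
time: 19.05
tcp_pos: [0.6201, 0.2631, 0.0738]
orientation: [0.674, 0.527, 0.47, -0.216]
contact_force: [-6.1, -3.1, 13.0]
gripper_width: 0.016
```

Run:
```python
from g import *
o=st();Rt=q(o["orientation"]).as_matrix();d=SEAT-o["tcp_pos"]-Rt@B;print("to seat: RX",d@RX,"RY",d@RY,"z",d[2])
```

```text
t 19.05 q [ 0.33   0.5    1.7    0.107  0.414 -0.174] p [0.6201 0.2631 0.0738] F [-6.1 -3.1 13. ] w 0.016
[[0.464, 0.788, 0.406], [0.204, 0.351, -0.914], [-0.862, 0.507, 0.002]]
to seat: RX 0.0003205118603969509 RY 0.0009739572668905471 z -0.00038391998269319064
```

Contact is now mostly vertical, changing from one face to the other, so the bar is in the V. Settle and open.

Call:
carry_out(series=[[0, 0, 0, 0, 0, 0]])

```text
time: 19.15
tcp_pos: [0.6202, 0.2631, 0.0739]
orientation: [0.674, 0.527, 0.471, -0.216]
contact_force: [-6.9, -2.9, 5.0]
gripper_width: 0.0159
```

Call:
carry_out(series=[[0, 0, 0, 0, 0, 0], [0, 0, 0, 0, 0, 0], [0, 0, 0, 0, 0, 0], [0, 0, 0, 0, 0, 0], [0, 0, 0, 0, 0, 0]], gripper=0.5)

```text
time: 19.65
tcp_pos: [0.6202, 0.263, 0.0731]
orientation: [0.674, 0.527, 0.471, -0.217]
contact_force: [-0.1, 0.1, 0.5]
gripper_width: 0.0428
```

Run:
```python
from g import *
o=st()
c=cam("wrist");cv2.imwrite("pics/w20.png",c["im"])
```

```text
t 19.65 q [ 0.33   0.501  1.699  0.107  0.414 -0.174] p [0.6202 0.263  0.0731] F [-0.1  0.1  0.5] w 0.0428
[[0.463, 0.788, 0.406], [0.204, 0.351, -0.914], [-0.863, 0.506, 0.001]]
```

View pics/w20.png

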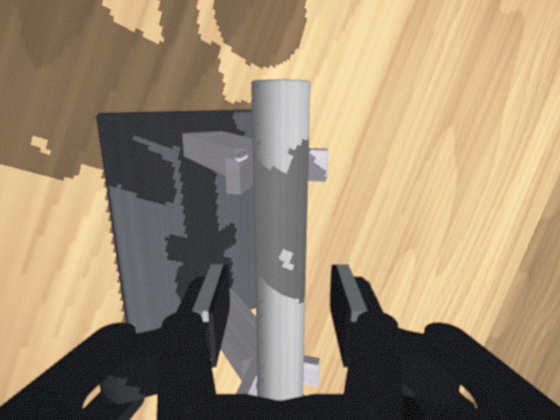

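The bar stayed in place between both saddles ((281,80) down to (280,395)) with no force on the tool. Retreating along −x.

Call:
carry_out(series=[[-10, 0, 0, 0, 0, 0], [-15, 0, 0, 0, 0, 0], [-25, 0, 0, 0, 0, 0], [-35, 0, 0, 0, 0, 0], [-35, 0, 0, 0, 0, 0], [-35, 0, 0, 0, 0, 0], [0, 0, 0, 0, 0, 0]])

```text
time: 20.4
tcp_pos: [0.5439, 0.2294, 0.2143]
orientation: [0.674, 0.527, 0.471, -0.217]
contact_force: [0.7, -0.5, -1.0]
gripper_width: 0.0426
```

Run:
```python
from g import *
o=st()
c=cam("wrist");cv2.imwrite("pics/w21.png",c["im"])
for s in(-.079,-.063,-.08,0,.08):print(s,[proj(c,SEAT+s*RY+t*np.cross(RY,X)).round(1).tolist() for t in(-.01,0,.01)])
a=cam("scene");b=cam("side");cv2.imwrite("pics/s21.png",a["im"]);crop(a,390,180,70,80,5,"s16");crop(b,170,290,80,90,5,"d16")
x=np.zeros((450,760,3),np.uint8);x[:400,:350]=cv2.imread("pics/s16.png");x[:450,355:755]=cv2.imread("pics/d16.png");cv2.imwrite("pics/p21.png",x)
```

```text
t 20.4 q [ 0.315  0.135  1.815  0.082  0.664 -0.154] p [0.5439 0.2294 0.2143] F [ 0.7 -0.5 -1. ] w 0.0426
[[0.463, 0.788, 0.406], [0.204, 0.351, -0.914], [-0.862, 0.506, 0.002]]
-0.079 [[290.7, 275.6], [279.4, 275.6], [268.1, 275.6]]
-0.063 [[290.9, 259.1], [279.5, 259.1], [268.0, 259.1]]
-0.08 [[290.7, 276.6], [279.4, 276.6], [268.1, 276.6]]
0 [[291.9, 188.9], [279.7, 188.9], [267.5, 188.9]]
0.08 [[293.3, 86.2], [280.0, 86.1], [266.8, 86.1]]
```

View pics/w21.png

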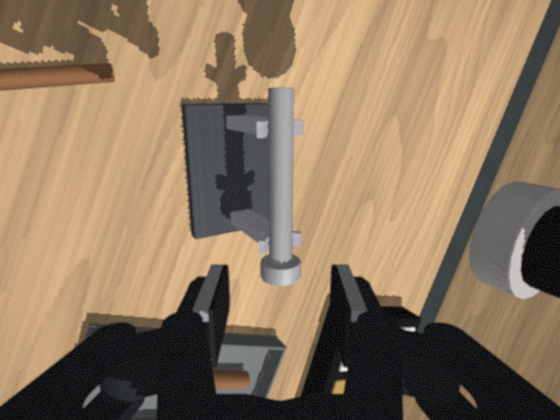

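View pics/p21.png

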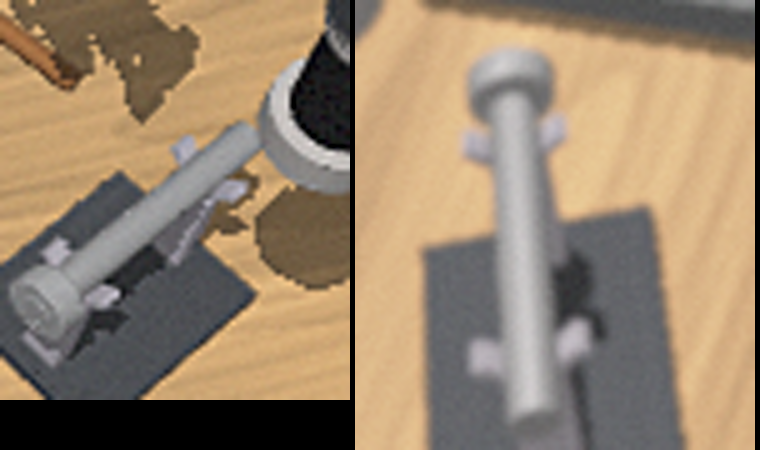

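View pics/s21.png

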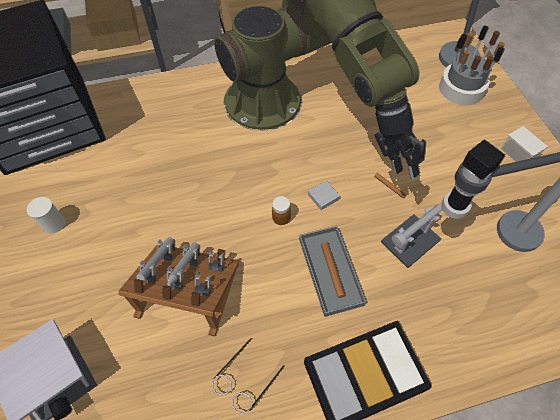

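Bar seated in both saddles: its far end is at row 87 against 86 predicted, and its centre line is at column 281 against 280. The dowel is in the tray, the other bars, jar and block are unmoved, and the gripper is clear. Handing in.

Run:
```python
from g import *
print(bot.close_job());st()
```

```text
the job is handed in; nothing more can be done
None
the job is handed in; nothing more can be done
```

The dowel now lies flat near the centre of the grey tray. The collared bar is seated in both V-saddles of the rest, let go and still. I handed the job in at about 20.5 s, and no verdict was reported.

**Last checks**
- **Collared bar:** in the wrist view it was within about 1–2 pixels of where a seated bar should appear, roughly 1–2 mm. It was square to the saddles.
- **Other things:** in the final scene view the other two bars are still clipped, and the jar and block look unmoved. I judged these by eye and did not measure them.
- **Robot:** the gripper was open and about 14 cm back from the bar, with no contact force beyond noise.

**What went wrong or disagreed**
- **First dowel grasp:** it closed on air. The real fingertips looked about 25 mm short of the stated 11 mm ahead of the TCP. I regripped deeper and used that offset for every later grasp.
- **Lowering the bar:** my estimate was about 1–2 mm off, and pressing on one saddle face raised the contact force to about 105 N for a moment, against the 120 N wrist limit. I backed off, shifted the bar and reseated it at about 15 N.

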